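# Gauge the turned spindle ends and sort them

### The arm

A 7-joint arm with a two-finger parallel gripper is mounted at the origin on a cart in front of the work surface, level with it; the furniture and walls round the work are solid. World frame = base frame: x ahead of the robot, y to its left, z up, the work surface at z = 0. Lengths are in m, angles in rad, forces in N, time in s.
With the tool pointing down it reaches from about 0.425 to 0.925 m from the base axis. Payload 6.8 kg.
Tool frame: the origin (TCP) lies at the very end of the fingers, on their centre line; the grasp point (between the pads) lies 19 mm behind it (r.tcp_to_grasp is the distance from the TCP to the grasp point, in m); z points along the fingers, y is the line along which they close (so a half turn about z gives the same grasp; the last joint's range is limited). The gripper opens to 85 mm and grips with 20 to 120 N. Pads are 22 mm wide; open, the fingers measure 114 mm over their backs; the gripper's body (76 mm by 85 mm) begins 54 mm behind the grasp point. The pads swing forward as they close: fully open they stand 13 mm farther back than shut.
Start: joints at [-1.289, 0.477, 0.022, 1.555, -0.011, 1.109, -0.083], TCP at [0.257, 0.624, 0.231] pointing down, gripper open.
Joint ranges: [-2.96, 2.96], [-0.34, 2.1], [-1.41, 1.46], [0.24, 2.44], [-1.37, 4.51], [0.17, 1.92], [-2.96, 2.96]. Speed limits (rad/s): [2.39, 2.39, 3.14, 3.14, 3.14, 3.14, 3.14].

### API

Orientations are given as a rotation vector (axis times angle).
In Python, from bench import r gives the robot as it stands.
- The arm moves only by the tool step_arm, never from a script. Its argument "moves" is a list of rows, each a list of 7 numbers: the shift along the tool's x, y, z in mm, then the turn, a rotation vector about the tool's x, y, z in rad, then the finger opening in mm, from 0 to 85.4. A call has 1 to 8 rows; each row is the pose to reach, as a shift and turn from the pose commanded when the call began, along the tool's axes at that moment; what a row does not reach only later rows make up. A row lasts 1/10 s, in which the tool goes at most 50 mm and 8.59 degrees, less where a joint would pass 70% of its speed; a pose out of reach is approached as far as the arm can. A call with a gripper value outside its range is refused whole. The fingers move at their own pace and stop on an object; "grip_force" is the grip in N (left out, the last holds). Time passes only in rows, so rows that repeat a pose let the fingers close. It gives the time, the measured TCP pose, the force, the opening and the grip force at its end, in the units of the state.
- r.get_obs(): the state, without advancing time (a new reading comes with each control period).
- r.grab_frame(name): name is "scene" or "side" or "wrist"; returns a dict with "image" (480x640x3 uint8, red, green, blue), "depth" (480x640 float32, m along the optical axis (not along the pixel's ray), 0 where there is no reading), "mtx" (3x3 intrinsics, pixels), "rvec" (rotation vector, rad) and "tvec" (3), from world to camera coordinates, as OpenCV has them. Camera axes: x right, y down, z forward; pixel columns grow to the right and rows downward; lengths in m; the calibration is good to about 2 mm. A picture is of the moment at which its call begins.
- r.hand_in(): hands the job in; it is judged then, once.
The state is a dict: "clock": time; "joints": joint angles; "qvel": joint speeds; "tau": joint torques, N m; "tcp_pos": TCP position; "orientation": TCP orientation; "contact_force": force on the tool from outside, world axes, zero at the start; "moment": the same for the moment, N m; "grip_width": finger opening in m; "gripper_force": force on a finger pad.
Only numpy, scipy, OpenCV 4.12 (cv2) and the standard library are available. Lean on these libraries where they do the work, as an engineer would, in place of code of your own. Each camera call takes 0.05 s, during which the arm holds its last target. There are 200 camera calls.

### The job

Take the dust cover off the ring gauge, stand it upright on the bench, and turn the knob of the gauge's counter back to its zero stop. Then take the two or three spindles one at a time, thickest first: push the round end through the row of rings until a ring stops it, draw it out again and lay it flat in the tray, in the right bay if the second ring stopped it, the middle bay for the third, the left bay for the fourth. Last, put the cover back over the rings, its chamfered corners over those of the plinth and fully down, and leave everything else on the bench alone.

Things in the scene. Friction and masses are not known exactly. Their poses are not given: they have to be found in the camera images.
- gauge: steel ring gauge fixed to the bench: base plate 182 x 78 x 10 mm, on it a plinth (86 x 56 mm, 8 mm high, centre x = 31 mm, the two -x corners chamfered 10 mm) with four upright rings in a row, axis 50 mm up, then a dial counter (knob axis upright at x = 122 mm). Origin on the bench under the front face of ring 1; x runs along the row, away from the robot, z up. Place and yaw vary
- gauge_mouth (a point): centre of the front face of ring 1, 50 mm up; axes as the gauge. Front faces of rings 1 to 4 are at x = 0, 20, 40, 60 mm, bores 38, 31, 24, 17 mm, each ring 8 mm thick with a 5.5 mm wall (ring 1 reaches 75 mm above the bench). Spindles enter nose first in +x direction
- counter_grip (a point): point on the axis of the counter's knob, at the height to grip its upright bar, 69 mm above the bench; the bar is 14 mm thick and 40 mm long, its top 76 mm and its foot 46 mm above the bench; the cover beside it is in the gripper's way while it is on
- counter (a joint): angle of the counter's knob in rad: 0 is the hard zero stop, where its bar lies along the gauge's x; grows as the knob turns clockwise seen from above, so resetting is turning anticlockwise. Starts between 0.6 and 1.4, stays where it is left (friction 0.03 N m)
- tray: low plywood tray fixed to the bench, 172 (x) x 216 (y) mm, place and yaw vary; floor 5 mm above the bench, outer walls reach 11 mm; two ribs 6 mm above the floor divide it into three bays side by side, each 63 mm wide (y) and 160 mm long (x). Origin on the bench under its centre; x away from the robot, y to the left
- bay_right (a point): centre of the floor of the right bay (for spindles stopped by the second ring); same axes as the tray
- bay_middle (a point): centre of the floor of the middle bay (for spindles stopped by the third ring)
- bay_left (a point): centre of the floor of the left bay (for spindles stopped by the fourth ring)
- spindle_thick: pale wooden spindle, 0.1 to 0.2 kg: square end 36 x 36 x 45 mm, then a round end 85 mm long, diameter 34.5 mm, nose bevelled 2.5 mm; lies on a side of its square end, which holds the balance point. Origin in the middle of the square end, 18 mm above what it lies on; x along the axis to the nose at x = 107.5 mm. May be absent
- spindle_medium: the same, with a round end 27.5 mm in diameter. May be absent
- spindle_thin: the same, with a round end 20.5 mm in diameter. May be absent
- spindle_thick_nose (a point): centre of the nose of the thick spindle's round end
- spindle_medium_nose (a point): centre of the nose of the medium spindle's round end
- spindle_thin_nose (a point): centre of the nose of the thin spindle's round end
- mug: tea mug, 93 mm high, a bystander; origin under its centre
- dark_offcut: dark wooden offcut 32 x 62 x 20 mm, a bystander; origin under its centre
- wax_tin: round red and white wax tin, 69 mm across and 25 mm high, a bystander; origin under its centre
- dust_cover: grey box-shaped cover, open below, 0.2 kg, 96 x 66 mm and 74 mm high, inside 90 x 60 x 70 mm, -x corners chamfered to match the plinth (2 mm play all round), black T-shaped grip on top. Starts over the rings, down on the base plate. Origin at the centre of its lower rim; in place it lies at (31, 0, 10) mm of the gauge with the same axes
- cover_grip (a point): middle of the cover's grip, 86 mm above its lower rim: stem 50 (x) x 14 (y) mm, 74 to 97 mm above the rim; on it a lip 22 mm wide, up to 102 mm

How it is judged:
On the way, in this order (a step that is already met when the one before it is completed fails the run):
1. the counter's knob is turned back to its zero stop (value of joint counter below 0.06 rad), for 0.2 s.
2. the thick spindle's nose has passed ring 1 and is stopped by ring 2 (x of spindle_thick_nose in the frame of gauge_mouth between 0.0175 and 0.027 m and y of spindle_thick_nose in the frame of gauge_mouth between -0.008 and 0.008 m and z of spindle_thick_nose in the frame of gauge_mouth between -0.008 and 0.008 m and contact force between spindle_thick and gauge above 0.5 N), for 0.1 s.
3. the medium spindle's nose has passed ring 2 and is stopped by ring 3 (x of spindle_medium_nose in the frame of gauge_mouth between 0.0375 and 0.047 m and y of spindle_medium_nose in the frame of gauge_mouth between -0.008 and 0.008 m and z of spindle_medium_nose in the frame of gauge_mouth between -0.008 and 0.008 m and contact force between spindle_medium and gauge above 0.5 N), for 0.1 s.
4. the thin spindle's nose has passed ring 3 and is stopped by ring 4 (x of spindle_thin_nose in the frame of gauge_mouth between 0.0575 and 0.067 m and y of spindle_thin_nose in the frame of gauge_mouth between -0.008 and 0.008 m and z of spindle_thin_nose in the frame of gauge_mouth between -0.008 and 0.008 m and contact force between spindle_thin and gauge above 0.5 N), for 0.1 s.
At the end, for the whole second after the job is handed in: Counter at zero (within 0.08 rad); dust cover square and fully down round the plinth (within 4 mm, 0.09 rad); every spindle present at rest, flat on the floor of its bay, not on a rib or wall, either way round: thick in the right bay, medium in the middle, thin in the left (value of joint counter below 0.08 rad and x of dust_cover in the frame of gauge between 0.027 and 0.035 m and y of dust_cover in the frame of gauge between -0.004 and 0.004 m and z of dust_cover in the frame of gauge between 0.0065 and 0.0135 m and angle between the x axis of dust_cover and the x axis of gauge, either way round below 0.09 rad and angle between dust_cover's own z axis and vertical below 0.06 rad and linear speed of each of dust_cover, spindle_thick, spindle_medium, spindle_thin below 0.02 m/s and x of spindle_thick in the frame of bay_right between -0.085 and 0.085 m and y of spindle_thick in the frame of bay_right between -0.031 and 0.031 m and x of spindle_thick_nose in the frame of bay_right between -0.085 and 0.085 m and y of spindle_thick_nose in the frame of bay_right between -0.031 and 0.031 m and z of spindle_thick in the frame of bay_right between 0.012 and 0.0235 m and z of spindle_thick_nose in the frame of bay_right between 0.008 and 0.026 m and x of spindle_medium in the frame of bay_middle between -0.085 and 0.085 m and y of spindle_medium in the frame of bay_middle between -0.031 and 0.031 m and x of spindle_medium_nose in the frame of bay_middle between -0.085 and 0.085 m and y of spindle_medium_nose in the frame of bay_middle between -0.031 and 0.031 m and z of spindle_medium in the frame of bay_middle between 0.012 and 0.0235 m and z of spindle_medium_nose in the frame of bay_middle between 0.008 and 0.026 m and x of spindle_thin in the frame of bay_left between -0.085 and 0.085 m and y of spindle_thin in the frame of bay_left between -0.031 and 0.031 m and x of spindle_thin_nose in the frame of bay_left between -0.085 and 0.085 m and y of spindle_thin_nose in the frame of bay_left between -0.031 and 0.031 m and z of spindle_thin in the frame of bay_left between 0.012 and 0.0235 m and z of spindle_thin_nose in the frame of bay_left between 0.008 and 0.026 m); the robot touches nothing.
It fails at once if a bystander is shifted by more than 30 mm (distance of any of mug, dark_offcut, wax_tin from where it was at the start of the episode above 0.03 m).
Of spindle_thick, spindle_medium, spindle_thin only 2 to 3 are there at a start; the rules pass over those that are not, and their reading is None.
At some moment in a run one of spindle_thick, spindle_medium, spindle_thin may be knocked a few centimetres aside while the robot is not near it.
Once in a run the grip may slacken for a moment while it holds something.
It also fails if it takes over 208 s, if anything falls off the work surface, if the arm or the gripper's body presses on something with over 40 N, if the wrist force passes 120 N, or if a joint passes its speed limit or range.

## Working session

There is one attempt and no reset: what is moved stays moved. The work goes in short steps, Python scripts to look and compute and a tool call to move; the robot and the scene stay as the last step left them, time stands still between calls to the robot, and variables do not carry over. Pictures are saved under pics/ and viewed, at most 14 in all, crops included, and the job is handed in when it is done.

Besides the shell and the picture viewer there is one more tool, called after "Request:" as name(argument=value, ...) on one line, values as JSON. step_arm: Moves the arm, as the interface text tells. Its arguments: {"type":"object","properties":{"moves":{"type":"array","items":{"type":"array","items":{"type":"number"}}},"grip_force":{"type":"number"}},"required":["moves"]}

```bash
mkdir -p pics; ls; cat > h.py <<'E'
from bench import r
import numpy as np, cv2
from scipy.spatial.transform import Rotation as R
def grab(n,f=None):
    d=r.grab_frame(n)
    if f: cv2.imwrite('pics/'+f+'.png',d['image'][:,:,::-1])
    np.savez('/tmp/%s.npz'%(f or n),**d)
    return d
def load(f): return dict(np.load('/tmp/%s.npz'%f))
def cloud(d):
    z=d['depth'];v,u=np.indices(z.shape);K=d['mtx']
    c=np.stack([(u-K[0,2])/K[0,0]*z,(v-K[1,2])/K[1,1]*z,z],-1)
    Rm=cv2.Rodrigues(d['rvec'])[0]
    p=(c-np.ravel(d['tvec']))@Rm
    p[z<=0]=np.nan
    return p
def pt(d,u,v,z):
    K=d['mtx'];Rm=cv2.Rodrigues(d['rvec'])[0];t=np.ravel(d['tvec'])
    o=-Rm.T@t;q=Rm.T@np.array([(u-K[0,2])/K[0,0],(v-K[1,2])/K[1,1],1])
    return o+q*(z-o[2])/q[2]
def st():
    o=r.get_obs();print(o['clock'],np.round(o['tcp_pos'],4),np.round(o['orientation'],3),np.round(o['joints'],3),np.round(o['contact_force'],1),o['grip_width'])
    return o
def move(pos,yaw=None,rot=None):
    """tool-frame shift mm & rotvec to reach pos; yaw = world angle of tool x axis (pointing down)"""
    o=r.get_obs();Ro=R.from_rotvec(o['orientation'])
    s=Ro.inv().apply(np.array(pos)-o['tcp_pos'])*1000
    if rot is None: rot=down(yaw)
    w=(Ro.inv()*rot).as_rotvec()
    print('shift',np.round(s,1),'turn',np.round(w,4))
def down(yaw): # x axis at yaw, z down
    c,s=np.cos(yaw),np.sin(yaw)
    return R.from_matrix(np.array([[c,s,0],[s,-c,0],[0,0,-1]]))
E
python3 - <<'E'
from h import *
o=st()
print(R.from_rotvec(o['orientation']).as_matrix().round(3))
for n in ['scene','side','wrist']:
    d=grab(n,n); print(n,d['mtx'].round(1).tolist(),(-cv2.Rodrigues(d['rvec'])[0].T@np.ravel(d['tvec'])).round(3))
E
```

```text
pics
0.0 [0.2563 0.6238 0.2304] [-6.080e-01 -3.082e+00  3.000e-03] [-1.289  0.478  0.022  1.556 -0.012  1.109 -0.083] [-0.1  0.1 -0.1] 0.08570057993687653
[[-0.925  0.38  -0.001]
 [ 0.38   0.925 -0.002]
 [-0.    -0.002 -1.   ]]
scene [[459.7, 0.0, 315.2], [0.0, 459.7, 242.3], [0.0, 0.0, 1.0]] [-0.09  -0.501  0.717]
side [[447.9, 0.0, 322.4], [0.0, 447.9, 242.7], [0.0, 0.0, 1.0]] [ 0.392 -0.656  0.452]
wrist [[414.5, 0.0, 315.7], [0.0, 414.5, 242.2], [0.0, 0.0, 1.0]] [0.179 0.655 0.374]
```

View pics/scene.png

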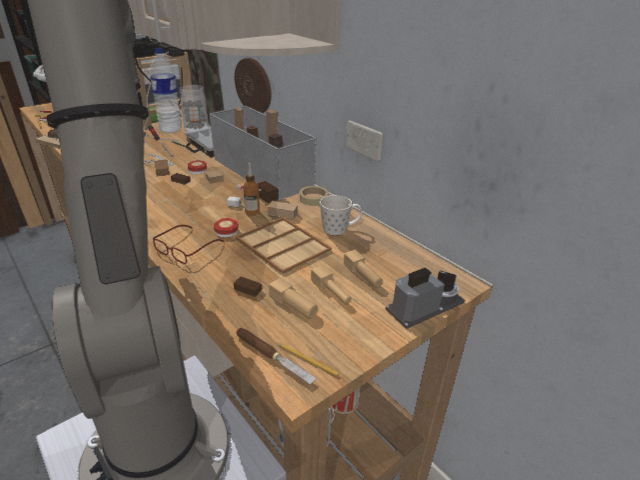

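View pics/side.png

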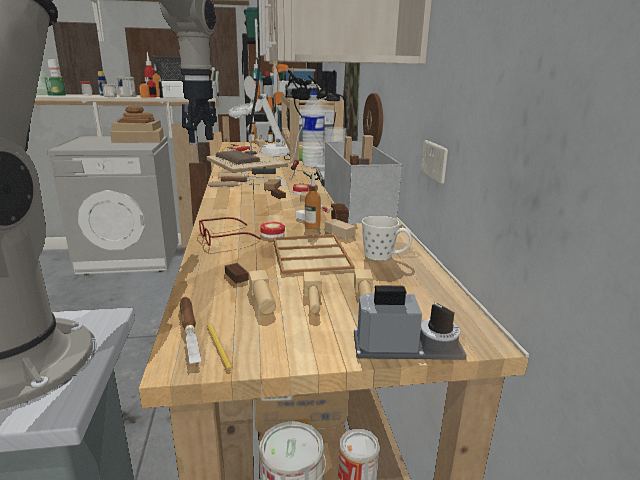

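```bash
python3 - <<'E'
from h import *
d=load('scene');p=cloud(d)
def q(u,v): print((u,v),np.round(p[v,u],3))
for n,l in dict(tray=[(237,238),(282,271),(330,249),(284,221)],thick=[(279,291),(310,305)],thin=[(318,277),(347,299)],med=[(352,262),(379,283)],cover=[(419,275),(400,285),(438,280)],knob=[(447,275),(440,277),(455,277)],mug=[(335,205)],off=[(248,287)],tin=[(226,225)]).items():
    print(n)
    for a in l:q(*a)
E
```

```text
tray
(237, 238) [0.44  0.474 0.008]
(282, 271) [0.448 0.268 0.011]
(330, 249) [0.612 0.271 0.009]
(284, 221) [0.601 0.47  0.008]
thick
(279, 291) [0.379 0.183 0.036]
(310, 305) [0.404 0.099 0.037]
thin
(318, 277) [0.489 0.174 0.03 ]
(347, 299) [0.494 0.075 0.024]
med
(352, 262) [0.599 0.171 0.029]
(379, 283) [0.601 0.075 0.019]
cover
(419, 275) [ 0.598 -0.036  0.113]
(400, 285) [ 0.568 -0.012  0.085]
(438, 280) [ 0.651 -0.052  0.084]
knob
(447, 275) [ 0.692 -0.047  0.076]
(440, 277) [ 0.685 -0.034  0.065]
(455, 277) [ 0.704 -0.061  0.073]
mug
(335, 205) [0.723 0.381 0.062]
off
(248, 287) [0.339 0.255 0.021]
tin
(226, 225) [0.437 0.527 0.026]
```

```bash
python3 - <<'E'
from h import *
d=load('wrist');print(cv2.Rodrigues(d['rvec'])[0].round(3))
move([0.55,0.0,0.33],0)
move([0.55,0.0,0.33],np.pi)
E
```

```text
[[ 0.381  0.925 -0.002]
 [ 0.875 -0.36   0.322]
 [ 0.297 -0.124 -0.947]]
shift [-508.8 -465.7  -98.8] turn [-3.0000e-04  1.9000e-03  2.7517e+00]
shift [-508.8 -465.7  -98.8] turn [-1.400e-03 -2.000e-04 -3.899e-01]
```

```bash
python3 - <<'E'
from h import *
move([0.53,0.05,0.31],np.pi)
E
```

```text
shift [-471.3 -427.   -78.8] turn [-1.400e-03 -2.000e-04 -3.899e-01]
```

Request:
step_arm(moves=[[-240,-215,-50,0,0,-0.15,85],[-240,-215,-50,0,0,-0.15,85],[-240,-215,-50,0,0,-0.15,85],[-240,-215,-50,0,0,-0.15,85],[-240,-215,-50,0,0,-0.15,85],[-240,-215,-50,0,0,-0.15,85],[-240,-215,-50,0,0,-0.15,85],[-240,-215,-50,0,0,-0.15,85]])

```text
clock: 0.95
tcp_pos: [0.3994, 0.3299, 0.2821]
orientation: [0.387, 3.116, -0.0]
contact_force: [-0.2, 0.8, 1.1]
grip_width: 0.0849
gripper_force: 0.0
```

```bash
python3 - <<'E'
from h import *
st();move([0.53,0.05,0.31],np.pi)
E
```

```text
0.95 [0.3994 0.3299 0.2821] [ 0.387  3.116 -0.   ] [-0.901  0.167  0.102  1.872 -0.017  1.103  0.53 ] [-0.2  0.8  1.1] 0.08493157781959156
shift [-195.2 -239.4  -27.6] turn [-2.000e-04  1.500e-03 -2.474e-01]
```

Request:
step_arm(moves=[[-195,-239,-28,0,0,-0.247,85],[-195,-239,-28,0,0,-0.247,85],[-195,-239,-28,0,0,-0.247,85],[-195,-239,-28,0,0,-0.247,85],[-195,-239,-28,0,0,-0.247,85],[-195,-239,-28,0,0,-0.247,85],[-195,-239,-28,0,0,-0.247,85],[-195,-239,-28,0,0,-0.247,85]])

```text
clock: 1.75
tcp_pos: [0.5303, 0.0536, 0.3092]
orientation: [-0.004, 3.141, -0.001]
contact_force: [-0.0, -0.2, 0.4]
grip_width: 0.0852
gripper_force: 0.0
```

```bash
python3 - <<'E'
from h import *
st();grab('wrist','w1')
E
```

```text
1.75 [0.5303 0.0536 0.3092] [-4.000e-03  3.141e+00 -1.000e-03] [-0.49   0.171  0.313  1.814 -0.056  1.165  1.415] [-0.  -0.2  0.4] 0.0852085504418837
```

View pics/w1.png

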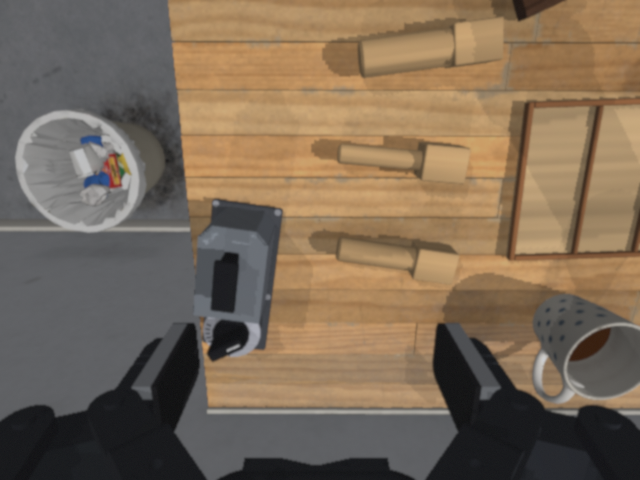

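```bash
cat >> h.py <<'E'
def rect(P):
    (c,s,a)=cv2.minAreaRect((P[:,:2]*1000).astype(np.float32))
    return np.round(c,1),np.round(s,1),round(a,1)
def blobs(p,zlo,zhi,box,minn=60):
    x0,x1,y0,y1=box
    m=(p[...,2]>zlo)&(p[...,2]<zhi)&(p[...,0]>x0)&(p[...,0]<x1)&(p[...,1]>y0)&(p[...,1]<y1)
    n,l=cv2.connectedComponents(cv2.morphologyEx(m.astype(np.uint8),cv2.MORPH_OPEN,np.ones((3,3))))
    for i in range(1,n):
        P=p[l==i]
        if len(P)>minn: print(len(P),'mean',np.round(P.mean(0)*1000,1),'rect',*rect(P),'zmax',round(np.percentile(P[:,2],98)*1000,1))
def spindle(p,box):
    """axis fit: box around one spindle; returns centre of square end, direction"""
    x0,x1,y0,y1=box
    m=(p[...,2]>.014)&(p[...,2]<.045)&(p[...,0]>x0)&(p[...,0]<x1)&(p[...,1]>y0)&(p[...,1]<y1)
    P=p[m][:,:2];c=P.mean(0);u=np.linalg.svd(P-c,full_matrices=False)[2][0]
    n=np.array([-u[1],u[0]])
    for _ in range(3):
        t=(P-c)@u; w=(P-c)@n
        b=np.arange(t.min()+.004,t.max()-.004,.004)
        mid=[];wd=[]
        for a in b:
            k=w[(t>=a)&(t<a+.004)]
            mid.append((np.percentile(k,3)+np.percentile(k,97))/2 if len(k)>5 else np.nan);wd.append(np.ptp(np.percentile(k,[2,98])) if len(k)>5 else np.nan)
        mid=np.array(mid);g=np.isfinite(mid)
        f=np.polyfit(b[g]+.002,mid[g],1)
        c=c+n*f[1];u=u+n*f[0];u/=np.linalg.norm(u);n=np.array([-u[1],u[0]])
    t=(P-c)@u;lo,hi=np.percentile(t,[.3,99.7])
    h=len(wd)//2
    if np.nanmean(wd[:3])<np.nanmean(wd[-3:]): u=-u;lo,hi=-hi,-lo
    nose=c+u*hi;sq=c+u*(lo+.0225)
    print('sq',np.round(sq*1000,1),'nose',np.round(nose*1000,1),'len',round((hi-lo)*1000,1),'yaw',round(float(np.arctan2(u[1],u[0])),3),'widths',np.round(np.array(wd)*1000,0)[::4])
    return sq,u
E
python3 - <<'E'
from h import *
p=cloud(load('w1'))
g=(.4,.8,-.12,.03)
for zl,zh in [(.105,.125),(.078,.093),(.066,.0775),(.0065,.0135)]:
    print(zl);blobs(p,zl,zh,g)
for b in [(.35,.43,.04,.24),(.45,.535,.04,.24),(.55,.66,.04,.215)]: spindle(p,b)
E
```

```text
0.105
1280 mean [604.4 -29.6 112.8] rect [606.1 -30.2] [22.2 50.5] 81.4 zmax 114.5
0.078
4896 mean [602.2 -28.3  85. ] rect [606.5 -30.4] [66.3 97.1] 81.5 zmax 86.8
0.066
134 mean [561.5 -13.4  72. ] rect [561.5 -13.5] [36.7  6.1] 70.7 zmax 77.4
294 mean [690.3 -41.4  73.2] rect [692.7 -43.6] [13.2 39.1] 17.0 zmax 77.4
0.0065
1438 mean [613.6 -12.4  10.8] rect [643.6 -35.9] [ 78.3 181.5] 81.6 zmax 12.8
sq [395.7 199.4] nose [409.4  94. ] len 128.8 yaw -1.441 widths [35. 34. 35. 32. 32. 32. 32. 32.]
sq [506.  180.9] nose [497.6  74.8] len 129.0 yaw -1.649 widths [35. 35. 35. 19. 20. 18. 19. 19.]
sq [615.9 181.7] nose [600.4  76.3] len 129.1 yaw -1.716 widths [25. 26. 26. 25. 25. 35. 35. 34.]
```

```bash
python3 - <<'E'
from h import *
move([0.6063,-0.0303,0.150],2.993)
E
```

```text
shift [-76.3 -86.7 158.9] turn [ 1.000e-04 -6.000e-04  1.545e-01]
```

Request:
step_arm(moves=[[-76,-87,159,0,0,0.152,60],[-76,-87,159,0,0,0.152,60],[-76,-87,159,0,0,0.152,60],[-76,-87,159,0,0,0.152,60],[-76,-87,159,0,0,0.152,60],[-76,-87,159,0,0,0.152,60],[-76,-87,159,0,0,0.152,60]])

```text
clock: 2.5
tcp_pos: [0.6065, -0.028, 0.1514]
orientation: [0.223, 3.132, 0.003]
contact_force: [-0.8, -0.1, 0.7]
grip_width: 0.0601
gripper_force: 0.0
```

```bash
python3 - <<'E'
from h import *
st();move([0.6063,-0.0303,0.087],2.993)
E
```

```text
2.5 [ 0.6065 -0.028   0.1514] [2.230e-01 3.132e+00 3.000e-03] [-0.309  0.466  0.336  1.817 -0.194  0.889  1.545] [-0.8 -0.1  0.7] 0.06012079231564655
shift [-0.  -2.4 64.4] turn [0.0017 0.0013 0.0067]
```

Request:
step_arm(moves=[[0,0,40,0,0,0,50],[0,0,63,0,0,0,50],[0,0,63,0,0,0,50],[0,0,63,0,0,0,10],[0,0,63,0,0,0,10],[0,0,63,0,0,0,10],[0,0,63,0,0,0,10],[0,0,63,0,0,0,10]], grip_force=60)

```text
clock: 3.3
tcp_pos: [0.6077, -0.0297, 0.0897]
orientation: [0.226, 3.13, 0.003]
contact_force: [-1.6, 1.6, 7.3]
grip_width: 0.0206
gripper_force: 58.6
```

Request:
step_arm(moves=[[0,0,-45,0,0,0,10],[0,0,-90,0,0,0,10],[0,0,-90,0,0,0,10],[0,0,-90,0,0,0,10]])

```text
clock: 3.7
tcp_pos: [0.6069, -0.0306, 0.1791]
orientation: [0.227, 3.13, 0.001]
contact_force: [-0.4, 0.3, -2.8]
grip_width: 0.0201
gripper_force: 60.2
```

```bash
python3 - <<'E'
from h import *
d=load('w1');print(pt(d,300,408,0),pt(d,500,408,0),pt(d,200,380,0))
st();move([0.738,0.105,0.18],2.993)
E
```

```text
[0.83516872 0.03210788 0.        ] [0.83450808 0.29913598 0.        ] [ 7.90913857e-01 -9.75905313e-02  5.55111512e-17]
3.7 [ 0.6069 -0.0306  0.1791] [2.27e-01 3.13e+00 1.00e-03] [-0.319  0.433  0.352  1.796 -0.181  0.94   1.536] [-0.4  0.3 -2.8] 0.020090986068050265
shift [-110.2  153.1   -0.3] turn [0.0012 0.0034 0.0038]
```

Request:
step_arm(moves=[[-37,50,0,0,0,0,10],[-73,100,0,0,0,0,10],[-110,153,0,0,0,0,10],[-110,153,0,0,0,0,10],[-110,153,0,0,0,0,10],[-110,153,45,0,0,0,10],[-110,153,80,0,0,0,10],[-110,153,85,0,0,0,10]])

```text
clock: 4.5
tcp_pos: [0.7318, 0.1041, 0.0851]
orientation: [-0.227, -3.121, 0.005]
contact_force: [-0.9, 0.3, -2.9]
grip_width: 0.0202
gripper_force: 60.2
```

Request:
step_arm(moves=[[0,0,5,0,0,0,10],[0,0,10,0,0,0,10],[0,0,13,0,0,0,10],[0,0,13,0,0,0,10]])

```text
clock: 4.9
tcp_pos: [0.7375, 0.105, 0.0803]
orientation: [0.227, 3.132, 0.001]
contact_force: [0.6, -0.2, -1.2]
grip_width: 0.0202
gripper_force: 60.2
```

Request:
step_arm(moves=[[0,0,2,0,0,0,10],[0,0,2,0,0,0,10],[0,0,0,0,0,0,60],[0,0,0,0,0,0,60],[0,0,-45,0,0,0,60],[0,0,-90,0,0,0,60],[0,0,-130,0,0,0,60],[0,0,-130,0,0,0,60]])

```text
clock: 5.7
tcp_pos: [0.7411, 0.1048, 0.2174]
orientation: [0.227, 3.121, 0.005]
contact_force: [0.8, -0.7, 0.5]
grip_width: 0.0602
gripper_force: 0.0
```

```bash
python3 - <<'E'
from h import *
st();move([0.62,-0.02,0.24],2.5)
E
```

```text
5.7 [0.7411 0.1048 0.2174] [0.227 3.121 0.005] [-0.432  0.623  0.337  1.394 -0.214  1.148  1.357] [ 0.8 -0.7  0.5] 0.060234827806631704
shift [ 101.5 -140.9  -24.3] turn [0.0068 0.0109 0.4964]
```

Request:
step_arm(moves=[[81,-147,-60,0,0,0,50],[81,-147,-60,0,0,0,50],[81,-147,-60,0,0,0,50],[81,-147,-60,0,0,0,50],[81,-147,-60,0,0,0,50],[81,-147,-60,0,0,0,50]])

```text
clock: 6.3
tcp_pos: [0.6358, -0.029, 0.2697]
orientation: [0.229, 3.132, 0.001]
contact_force: [-0.5, 0.6, 0.0]
grip_width: 0.0499
gripper_force: 0.0
```

```bash
python3 - <<'E'
from h import *
st();grab('wrist','w2');p=cloud(load('w2'))
blobs(p,.0655,.0775,(.66,.75,-.1,.03));blobs(p,.0655,.078,(.55,.66,-.1,.03),20);blobs(p,.0065,.0135,(.5,.8,-.12,.05))
blobs(p,.068,.08,(.66,.82,.03,.2))
o=r.get_obs()
# cover now
blobs(p,.09,.107,(.66,.82,.03,.2))
E
```

```text
6.3 [ 0.6358 -0.029   0.2697] [2.290e-01 3.132e+00 1.000e-03] [-0.331  0.395  0.378  1.631 -0.158  1.144  1.511] [-0.5  0.6  0. ] 0.049926562114487955
408 mean [691.5 -43.7  74. ] rect [695.2 -43.7] [12.4 39.6] 25.6 zmax 77.4
495 mean [579.6 -26.3  72.2] rect [579.8 -26.5] [38.3  8.1] 81.7 zmax 76.0
353 mean [599.2 -29.2  69.8] rect [599.5 -29.5] [29.1  8.1] 81.4 zmax 72.8
186 mean [619.  -32.5  67.5] rect [619.4 -32.5] [17.8  8.1] 81.3 zmax 69.2
4880 mean [619.2 -32.   10.9] rect [633.3 -34.2] [ 78.1 159.5] 81.6 zmax 12.7
171 mean [727.  -13.2  10.8] rect [724.2 -14.2] [11.8 28.7] 77.5 zmax 12.5
129 mean [720.1 -81.5  10.9] rect [718.5 -79.3] [12.  20.5] 79.1 zmax 12.4
5375 mean [730.9 100.9  74.9] rect [736.7 105.1] [67.3 97.1] 81.6 zmax 76.9
1558 mean [733.8 104.4 102.3] rect [736.3 104.6] [22.4 50.6] 81.2 zmax 104.3
```

View pics/w2.png

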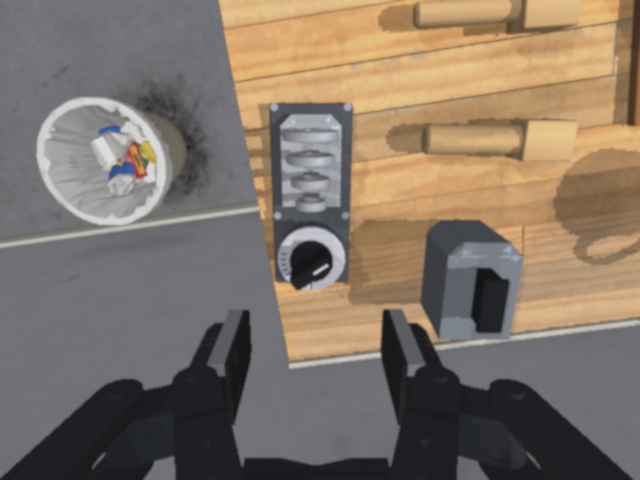

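```bash
python3 - <<'E'
from h import *
move([0.696,-0.0437,0.13],2.01)
E
```

```text
shift [-61.7  -7.4 139. ] turn [ 9.000e-04 -4.000e-04  9.878e-01]
```

Request:
step_arm(moves=[[-62,-7,70,0,0,0.15,42],[-62,-7,139,0,0,0.3,42],[-62,-7,139,0,0,0.45,42],[-62,-7,139,0,0,0.6,42],[-62,-7,139,0,0,0.75,42],[-62,-7,139,0,0,0.9,42],[-62,-7,139,0,0,0.988,42],[-62,-7,139,0,0,0.988,42]])

```text
clock: 7.15
tcp_pos: [0.6962, -0.0424, 0.1285]
orientation: [-1.682, -2.652, 0.002]
contact_force: [-0.4, -0.2, -0.1]
grip_width: 0.0423
gripper_force: 0.0
```

```bash
python3 - <<'E'
from h import *
st();move([0.696,-0.0437,0.05],2.01)
E
```

```text
7.15 [ 0.6962 -0.0424  0.1285] [-1.682e+00 -2.652e+00  2.000e-03] [-0.399  0.677  0.564  1.61  -0.415  0.979  0.741] [-0.4 -0.2 -0.1] 0.04229422592142161
shift [-1.2 -0.6 78.5] turn [-0.0018 -0.0007  0.0012]
```

Request:
step_arm(moves=[[-1,-1,40,0,0,0,42],[-1,-1,78,0,0,0,42],[-1,-1,78,0,0,0,42],[-1,-1,78,0,0,0,8],[-1,-1,78,0,0,0,8],[-1,-1,78,0,0,0,8],[-1,-1,78,0,0,0,8]], grip_force=40)

```text
clock: 7.85
tcp_pos: [0.6981, -0.0455, 0.0542]
orientation: [1.681, 2.648, 0.005]
contact_force: [5.3, 1.0, -7.1]
grip_width: 0.0133
gripper_force: 23.6
```

```bash
python3 - <<'E'
from h import *
st();print(r.get_obs()['moment'])
E
```

```text
7.85 [ 0.6981 -0.0455  0.0542] [1.681 2.648 0.005] [-0.363  0.761  0.514  1.646 -0.467  0.853  0.783] [ 5.3  1.  -7.1] 0.013298183200238895
[ 0.06012444 -1.10792432  0.01140252]
```

Request:
step_arm(moves=[[0,0,0,0,0,-0.13,8],[0,0,0,0,0,-0.26,8],[0,0,0,0,0,-0.4,8],[0,0,0,0,0,-0.53,8],[0,0,0,0,0,-0.66,8],[0,0,0,0,0,-0.8,8],[0,0,0,0,0,-0.93,8],[0,0,0,0,0,-0.98,8]])

```text
clock: 8.65
tcp_pos: [0.6999, -0.0432, 0.0543]
orientation: [0.228, 3.124, 0.005]
contact_force: [11.9, 4.7, -10.1]
grip_width: 0.0132
gripper_force: 44.0
```

```bash
python3 - <<'E'
from h import *
st();print(r.get_obs()['moment']);move([0.696,-0.0437,0.05],2.993)
E
```

```text
8.65 [ 0.6999 -0.0432  0.0543] [0.228 3.124 0.005] [-0.202  0.714  0.261  1.632 -0.237  0.817  1.584] [ 11.9   4.7 -10.1] 0.0131537985472002
[ 0.95865733 -2.27851082 -0.02650727]
shift [ 3.8 -1.1  4.3] turn [0.0038 0.0087 0.0026]
```

Request:
step_arm(moves=[[0,0,0,0,0,-0.05,8],[0,0,0,0,0,-0.08,8],[0,0,0,0,0,-0.08,8],[0,0,0,0,0,-0.08,8]])

```text
clock: 9.05
tcp_pos: [0.6999, -0.0432, 0.0544]
orientation: [0.118, 3.13, 0.006]
contact_force: [11.4, 5.3, -9.8]
grip_width: 0.0129
gripper_force: 66.4
```

```bash
python3 - <<'E'
from h import *
st();print(r.get_obs()['moment']);move([0.696,-0.0437,0.05],2.993)
E
```

```text
9.05 [ 0.6999 -0.0432  0.0544] [0.118 3.13  0.006] [-0.189  0.712  0.242  1.631 -0.222  0.816  1.643] [11.4  5.3 -9.8] 0.012927763037489822
[ 1.13236203 -2.22156698 -1.72188101]
shift [ 3.9 -0.9  4.4] turn [0.0047 0.009  0.0734]
```

Request:
step_arm(moves=[[0,0,0,0,0,0.04,12],[0,0,0,0,0,0.07,40],[0,0,0,0,0,0.07,40],[0,0,0,0,0,0.07,40],[0,0,-45,0,0,0.07,40],[0,0,-90,0,0,0.07,60],[0,0,-130,0,0,0.07,60],[0,0,-130,0,0,0.07,60]])

```text
clock: 9.85
tcp_pos: [0.6992, -0.0475, 0.1901]
orientation: [0.224, 3.122, 0.001]
contact_force: [0.7, -0.7, 0.3]
grip_width: 0.0602
gripper_force: 0.0
```

```bash
python3 - <<'E'
from h import *
st();move([0.42,0.18,0.2],1.70)
E
```

```text
9.85 [ 0.6992 -0.0475  0.1901] [2.240e-01 3.122e+00 1.000e-03] [-0.23   0.564  0.31   1.552 -0.19   1.043  1.556] [ 0.7 -0.7  0.3] 0.06023187805243488
shift [308.7 185.3 -13.3] turn [0.0087 0.0093 1.2984]
```

Request:
step_arm(moves=[[40,23,-14,0,0,0.149,70],[80,46,-14,0,0,0.298,70],[120,70,-14,0,0,0.447,70],[160,93,-14,0,0,0.596,70],[200,116,-14,0,0,0.745,70],[240,140,-14,0,0,0.894,70],[280,163,-14,0,0,1.043,70],[309,185,-14,0,0,1.192,70]])

```text
clock: 10.65
tcp_pos: [0.4201, 0.176, 0.1964]
orientation: [-1.861, -2.531, 0.0]
contact_force: [1.0, 0.5, 0.7]
grip_width: 0.0701
gripper_force: 0.0
```

Request:
step_arm(moves=[[0,0,0,0,0,0.106,70],[0,0,0,0,0,0.106,70],[0,0,0,0,0,0.106,70]])

```text
clock: 10.95
tcp_pos: [0.4225, 0.1751, 0.1966]
orientation: [1.984, 2.435, 0.001]
contact_force: [0.3, -0.5, 0.3]
grip_width: 0.0701
gripper_force: 0.0
```

```bash
python3 - <<'E'
from h import *
st();grab('wrist','w3');p=cloud(load('w3'))
sq,u=spindle(p,(.33,.46,.05,.26))
yaw=np.arctan2(u[1],u[0])+np.pi
print(yaw)
move([sq[0],sq[1],0.10],yaw)
E
```

```text
10.95 [0.4225 0.1751 0.1966] [1.984e+00 2.435e+00 1.000e-03] [-0.981  0.163  0.506  2.12  -0.102  0.881 -0.212] [ 0.3 -0.5  0.3] 0.07011176637191853
sq [410.9 119.3] nose [361.9 266.6] len 177.7 yaw 1.892 widths [29. 32. 32. 33. 33. 33. 35. 35.  6. nan 31.]
5.033336658176961
shift [-52.1 -22.8  96.5] turn [ 3.0000e-04 -7.0000e-04  3.0233e+00]
```

```bash
python3 - <<'E'
from h import *
p=cloud(load('w3'))
sq,u=spindle(p,(.36,.46,.05,.226))
yaw=np.arctan2(u[1],u[0])+np.pi
move([sq[0],sq[1],0.10],yaw)
spindle(p,(.462,.555,.03,.24))
E
```

```text
sq [394.5 200.6] nose [408.6  95.2] len 128.8 yaw -1.438 widths [34. 34. 34. 32. 32. 31. 32. 32.]
shift [ 30.8 -22.5  96.5] turn [0.0005 0.0002 0.07  ]
sq [537.7 161.3] nose [543.7  97.6] len 86.4 yaw -1.476 widths [33. 33. 32. 18. 18.  8.]
```

Request:
step_arm(moves=[[31,-22,48,0,0,0.07,58],[31,-22,96,0,0,0.07,58],[31,-22,96,0,0,0.07,58],[31,-22,96,0,0,0.07,58]])

```text
clock: 11.4
tcp_pos: [0.3943, 0.2002, 0.0998]
orientation: [2.071, 2.362, -0.006]
contact_force: [-0.1, 0.2, 0.8]
grip_width: 0.0582
gripper_force: 0.0
```

```bash
python3 - <<'E'
from h import *
st();move([.3945,.2006,0.005],np.pi-1.438)
E
```

```text
11.4 [0.3943 0.2002 0.0998] [ 2.071  2.362 -0.006] [-0.989  0.314  0.444  2.231 -0.221  0.64  -0.254] [-0.1  0.2  0.8] 0.0582184367272192
shift [ 0.6  0.4 94.8] turn [-0.0025  0.0026 -0.0017]
```

Request:
step_arm(moves=[[0,0,48,0,0,0,58],[0,0,94,0,0,0,58],[0,0,94,0,0,0,58],[0,0,94,0,0,0,58],[0,0,94,0,0,0,30],[0,0,94,0,0,0,30],[0,0,94,0,0,0,30],[0,0,94,0,0,0,30]], grip_force=70)

```text
clock: 12.2
tcp_pos: [0.3965, 0.2029, 0.0095]
orientation: [2.071, 2.361, 0.009]
contact_force: [-0.5, -1.4, 11.8]
grip_width: 0.0352
gripper_force: 69.2
```

```bash
python3 - <<'E'
from h import *
st()
E
```

```text
12.2 [0.3965 0.2029 0.0095] [2.071 2.361 0.009] [-0.875  0.499  0.317  2.267 -0.379  0.417 -0.114] [-0.5 -1.4 11.8] 0.03515978803029424
```

Request:
step_arm(moves=[[0,0,-20,0,0,0,30],[0,0,-50,0,0,0,30],[0,0,-80,0,0,0,30],[0,0,-100,0,0,0,30],[0,0,-100,0,0,0,30]])

```text
clock: 12.7
tcp_pos: [0.3964, 0.2033, 0.1105]
orientation: [2.07, 2.363, 0.014]
contact_force: [0.4, 0.6, -1.1]
grip_width: 0.0348
gripper_force: 70.4
```

```bash
cat >> h.py <<'E'
O=np.array([.5757,-.0258]);GY=-.148;gx=np.array([np.cos(GY),np.sin(GY)]);gy=np.array([-gx[1],gx[0]])
def G(x,y=0): return O+gx*x+gy*y
def inG(p): d=np.array(p)[:2]-O;return np.round(np.array([d@gx,d@gy])*1000,1)
E
python3 - <<'E'
from h import *
st();a=G(-.145);move([a[0],a[1],0.1],np.pi+GY)
E
```

```text
12.7 [0.3964 0.2033 0.1105] [2.07  2.363 0.014] [-1.02   0.294  0.477  2.226 -0.224  0.656 -0.251] [ 0.4  0.6 -1.1] 0.03476269830841839
shift [-210.7    8.2    9.4] turn [ 9.4000e-03 -4.0000e-04 -1.2912e+00]
```

Request:
step_arm(moves=[[-27,1,0,0,0,-0.145,30],[-54,2,0,0,0,-0.29,30],[-81,3,0,0,0,-0.435,30],[-108,4,0,0,0,-0.58,30],[-135,5,0,0,0,-0.725,30],[-162,6,0,0,0,-0.87,30],[-189,7,0,0,0,-1.015,30],[-211,8,0,0,0,-1.16,30]])

```text
clock: 13.5
tcp_pos: [0.4299, -0.0079, 0.1068]
orientation: [0.429, 3.111, 0.001]
contact_force: [0.0, 0.8, -0.9]
grip_width: 0.0348
gripper_force: 70.5
```

Request:
step_arm(moves=[[0,0,0,0,0,-0.131,30],[0,0,0,0,0,-0.131,30],[0,0,0,0,0,-0.131,30],[0,0,0,0,0,-0.131,30]])

```text
clock: 13.9
tcp_pos: [0.4298, -0.0058, 0.1065]
orientation: [0.235, 3.133, 0.0]
contact_force: [0.7, -0.0, -0.6]
grip_width: 0.0348
gripper_force: 70.5
```

```bash
cat >> h.py <<'E'
def held(p,yaw,o):
    """points around held spindle beyond gripper: nose dist, lateral, height in tool frame"""
    Ro=R.from_rotvec(o['orientation']);q=(p.reshape(-1,3)-o['tcp_pos'])@Ro.as_matrix()
    m=(q[:,0]<-.03)&(q[:,0]>-.14)&(abs(q[:,1])<.03)&(abs(q[:,2])<.035)&np.isfinite(q[:,0])
    q=q[m];print('n',len(q),'nose x',np.round(np.percentile(q[:,0],[.3,1])*1000,1))
    for a in [-.1,-.08,-.06,-.04]:
        k=q[abs(q[:,0]-a)<.005]
        if len(k)>5: print(a,'y',np.round(np.percentile(k[:,1],[2,98])*1000,1),'topz',np.round(np.percentile(k[:,2],3)*1000,1))
E
python3 - <<'E'
from h import *
o=st();p=cloud(grab('wrist','w4'));held(p,0,o)
a=G(-.145);move([a[0],a[1],0.0415],np.pi+GY); print(inG(o['tcp_pos']))
E
```

```text
13.9 [ 0.4298 -0.0058  0.1065] [0.235 3.133 0.   ] [-0.359  0.265  0.262  2.246 -0.114  0.641  1.406] [ 0.7 -0.  -0.6] 0.03484712255351595
n 2399 nose x [-50.6 -48.7]
-0.04 y [-17.4  14.8] topz -27.0
shift [-2.2  1.7 65. ] turn [ 0.0001  0.0001 -0.001 ]
[-147.2   -1.7]
```

View pics/w4.png

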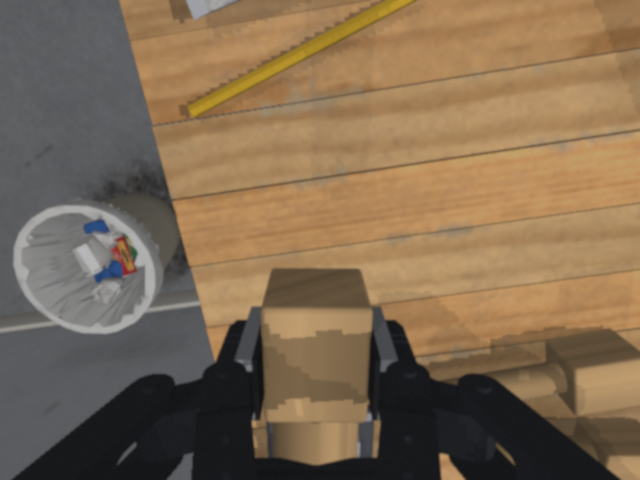

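```bash
cat >> h.py <<'E'
def heldsc(o,cams=('scene','side')):
    Ro=R.from_rotvec(o['orientation'])
    for n in cams:
        p=cloud(grab(n));q=(p.reshape(-1,3)-o['tcp_pos'])@Ro.as_matrix()
        m=(q[:,0]<.04)&(q[:,0]>-.14)&(abs(q[:,1])<.026)&(abs(q[:,2]+.0085)<.026)
        q=q[m]*1000;print(n,len(q),'nose x',np.round(np.percentile(q[:,0],[.5,2]),1) if len(q) else '')
        for a in [-95,-80,-65,-50,-35]:
            k=q[abs(q[:,0]-a)<6]
            if len(k)>5: print(a,len(k),'y',np.round(np.percentile(k[:,1],[2,98]),1),'z',np.round(np.percentile(k[:,2],[2,98]),1))
E
python3 - <<'E'
from h import *
heldsc(r.get_obs())
p=cloud(load('w4'));
blobs(p,.115,.16,(.36,.46,-.06,.05))
E
```

```text
scene 841 nose x [-106.5 -104. ]
-95 83 y [-20.1   5.9] z [-27.7  -1.1]
-80 77 y [-19.7   3.7] z [-27.   0.]
-65 63 y [-20.   -3.7] z [-27.2  -0.9]
-50 41 y [-19.7 -13.3] z [-23.2   0.7]
-35 20 y [-19.6 -15.5] z [-13.8   0.3]
side 1679 nose x [-108.6 -106.6]
-95 167 y [-17.8   3.7] z [-26.7   1.6]
-80 147 y [-17.3   1.2] z [-27.4   2.8]
-65 162 y [-17.1   5.8] z [-27.1   3.9]
-50 169 y [-17.2   7.8] z [-27.1   5.6]
-35 148 y [-17.3   6.2] z [-26.9   0.6]
24689 mean [424.9  -6.  137.1] rect [432.7  -4.8] [98.  54.6] 89.6 zmax 158.8
```

Request:
step_arm(moves=[[-2,1.7,35,0,0,0,30],[-2,1.7,65,0,0,0,30],[-2,1.7,65,0,0,0,30],[-2,1.7,65,0,0,0,30]])

```text
clock: 14.45
tcp_pos: [0.4318, -0.005, 0.0415]
orientation: [-0.233, -3.131, 0.001]
contact_force: [0.1, -0.2, -0.5]
grip_width: 0.0349
gripper_force: 70.4
```

```bash
python3 - <<'E'
from h import *
o=st();a=G(-.12);move([a[0],a[1],0.0415],np.pi+GY); print(inG(o['tcp_pos']))
E
```

```text
14.45 [ 0.4318 -0.005   0.0415] [-2.330e-01 -3.131e+00  1.000e-03] [-0.315  0.403  0.216  2.276 -0.183  0.48   1.469] [ 0.1 -0.2 -0.5] 0.03488958509892216
shift [-25.4   0.7  -0.1] turn [-0.0007 -0.0014 -0.0005]
[-145.4   -0.7]
```

Request:
step_arm(moves=[[-15,0.7,0,0,0,0,30],[-25,0.7,0,0,0,0,30],[-33,0.7,0,0,0,0,30],[-38,0.7,0,0,0,0,30],[-42,0.7,0,0,0,0,30],[-46,0.7,0,0,0,0,30],[-46,0.7,0,0,0,0,30]])

```text
clock: 15.15
tcp_pos: [0.4782, -0.0111, 0.0414]
orientation: [0.233, 3.133, -0.0]
contact_force: [0.3, 0.4, -1.1]
grip_width: 0.0344
gripper_force: 70.3
```

```bash
python3 - <<'E'
from h import *
o=st(); print(inG(o['tcp_pos']));
E
```

```text
15.15 [ 0.4782 -0.0111  0.0414] [ 0.233  3.133 -0.   ] [-0.284  0.456  0.215  2.174 -0.188  0.528  1.495] [ 0.3  0.4 -1.1] 0.03439215466060759
[-98.6   0.2]
```

Request:
step_arm(moves=[[-6,0,0,0,0,0,30],[-9,0,0,0,0,0,30],[-11,0,0,0,0,0,30],[-12,0,0,0,0,0,30],[-13,0,0,0,0,0,30],[-14,0,0,0,0,0,30],[-14,0,0,0,0,0,30]])

```text
clock: 15.85
tcp_pos: [0.4886, -0.0128, 0.0408]
orientation: [-0.232, -3.127, -0.0]
contact_force: [-8.7, 2.9, 4.0]
grip_width: 0.035
gripper_force: 71.1
```

```bash
python3 - <<'E'
from h import *
o=st(); print(inG(o['tcp_pos']));
E
```

```text
15.85 [ 0.4886 -0.0128  0.0408] [-0.232 -3.127 -0.   ] [-0.276  0.472  0.215  2.146 -0.189  0.547  1.502] [-8.7  2.9  4. ] 0.03497562457258159
[-88.1   0. ]
```

Request:
step_arm(moves=[[-1,0,0,0,0,0,30],[-1,0,0,0,0,0,30],[15,0,0,0,0,0,30],[40,0,0,0,0,0,30],[62,0,0,0,0,0,30],[62,0,-50,0,0,0,30],[62,0,-90,0,0,0,30],[62,0,-90,0,0,0,30]])

```text
clock: 16.65
tcp_pos: [0.434, -0.004, 0.1358]
orientation: [0.233, 3.123, 0.004]
contact_force: [-0.0, -0.4, -1.2]
grip_width: 0.0348
gripper_force: 70.5
```

```bash
python3 - <<'E'
from h import *
o=st(); heldsc(o,('side',))
# tray from initial + w1 clouds
for f in ['scene','w1','w3']:
    p=cloud(load(f));print(f);blobs(p,.0085,.0135,(.40,.66,.24,.50),40)
move([.45,.2,.13],np.pi-.3);move([.4825,.302,.13],np.pi)
E
```

```text
16.65 [ 0.434  -0.004   0.1358] [0.233 3.123 0.004] [-0.393  0.212  0.292  2.223 -0.094  0.708  1.386] [-0.  -0.4 -1.2] 0.03481520050104117
side 1728 nose x [-108.5 -106.6]
-95 172 y [-17.4   5.5] z [-27.1   4.8]
-80 156 y [-17.6   4.5] z [-26.9   5.3]
-65 174 y [-17.    4.8] z [-26.6   5.6]
-50 150 y [-16.9   4. ] z [-26.7   0.7]
-35 167 y [-17.2   3.6] z [-26.7   1.7]
scene
w1
130 mean [447.  367.4  11.7] rect [447.4 367. ] [ 5.7 22.9] 0.1 zmax 13.1
1562 mean [526.1 285.3  11.6] rect [532.3 303.5] [172.3  69.1] 2.4 zmax 13.3
1088 mean [523.8 343.6  11.4] rect [530.3 348.9] [171.8  25.6] 4.2 zmax 13.2
278 mean [605.1 406.   11.6] rect [601.8 399.6] [33.2 36.5] 17.3 zmax 13.3
84 mean [612.1 373.6  11.5] rect [612.3 374.1] [ 5.9 18.1] 6.2 zmax 13.1
w3
5090 mean [543.5 308.5  11.7] rect [531.4 316.8] [172.9  94.1] 2.1 zmax 13.3
shift [ 13.  204.2   4.2] turn [0.0029 0.0061 0.1515]
shift [ -4.1 309.9   4.6] turn [ 0.0019  0.0064 -0.1485]
```

```bash
python3 - <<'E'
from h import *
move([.487,.307,.10],np.pi+.037)
E
```

```text
shift [ -7.6 315.4  34.6] turn [ 0.0018  0.0065 -0.1855]
```

Request:
step_arm(moves=[[-1,45,0,0,0,-0.06,30],[-2,90,0,0,0,-0.12,30],[-3,135,0,0,0,-0.185,30],[-4,180,0,0,0,-0.185,30],[-5,225,0,0,0,-0.185,30],[-6,270,10,0,0,-0.185,30],[-8,315,25,0,0,-0.185,30],[-8,315,35,0,0,-0.185,30]])

```text
clock: 17.5
tcp_pos: [0.4837, 0.3139, 0.0942]
orientation: [0.071, -3.14, -0.005]
contact_force: [-0.5, -0.4, -0.7]
grip_width: 0.035
gripper_force: 70.5
```

```bash
python3 - <<'E'
from h import *
o=st();p=cloud(grab('wrist','w5'))
blobs(p,.0085,.0135,(.40,.66,.24,.52),40)
move([.487,.307,.021],np.pi+.037)
E
```

```text
17.5 [0.4837 0.3139 0.0942] [ 0.071 -3.14  -0.005] [-0.781  0.484  0.127  1.918 -0.092  0.744  1.015] [-0.5 -0.4 -0.7] 0.035046959703374396
10724 mean [480.  394.1  11.6] rect [526.4 377.9] [167.  216.6] 1.9 zmax 13.1
213 mean [613.4 281.9  11.6] rect [611.9 282.3] [13.1 12.8] 3.7 zmax 12.9
204 mean [611.4 354.5  11.4] rect [611.6 353.7] [16.2  9.3] 72.4 zmax 13.0
208 mean [611.3 510.8  11. ] rect [611.6 510.7] [ 3.8 22.2] 39.3 zmax 13.4
shift [-4.5 -2.1 71.4] turn [-0.0013 -0.0037  0.0051]
```

View pics/w5.png

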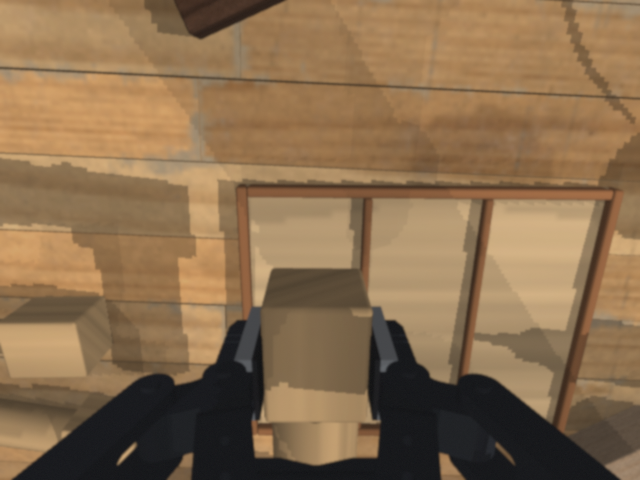

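Request:
step_arm(moves=[[-2,0,40,0,0,0,30],[-2,0,74,0,0,0,30],[-2,0,74,0,0,0,30],[-2,0,74,0,0,0,30]])

```text
clock: 17.95
tcp_pos: [0.4865, 0.3047, 0.022]
orientation: [0.055, -3.139, 0.003]
contact_force: [1.1, -0.2, -1.2]
grip_width: 0.0346
gripper_force: 70.4
```

```bash
python3 - <<'E'
from h import *
o=st()
move([.487,.307,.02],np.pi+.033)
E
```

```text
17.95 [0.4865 0.3047 0.022 ] [ 5.500e-02 -3.139e+00  3.000e-03] [-0.755  0.594  0.113  1.95  -0.11   0.606  1.035] [ 1.1 -0.2 -1.2] 0.03461779776637006
shift [-0.6  2.3  2. ] turn [-0.0019 -0.0017  0.0022]
```

Request:
step_arm(moves=[[0,2,3,0,0,0,30],[0,2,3,0,0,0,50],[0,2,3,0,0,0,50],[0,2,3,0,0,0,50],[0,2,-45,0,0,0,50],[0,2,-95,0,0,0,50],[0,2,-145,0,0,0,50],[0,2,-175,0,0,0,60]])

```text
clock: 18.75
tcp_pos: [0.488, 0.3091, 0.202]
orientation: [-0.057, 3.137, 0.005]
contact_force: [0.4, 1.1, 0.5]
grip_width: 0.0598
gripper_force: 0.0
```

```bash
python3 - <<'E'
from h import *
o=st()
move([.62,.18,.2],1.43)
E
```

```text
18.75 [0.488  0.3091 0.202 ] [-0.057  3.137  0.005] [-0.8    0.345  0.16   1.837 -0.066  0.958  0.996] [0.4 1.1 0.5] 0.05977098413737624
shift [-127.2 -133.8    2.1] turn [6.300e-03 4.000e-04 1.748e+00]
```

Request:
step_arm(moves=[[0,0,0,0,0,0.148,60],[-20,-20,0,0,0,0.296,60],[-45,-45,0,0,0,0.444,60],[-70,-70,0,0,0,0.592,60],[-95,-100,0,0,0,0.74,60],[-127,-134,0,0,0,0.888,60],[-127,-134,0,0,0,1.036,60],[-127,-134,0,0,0,1.184,60]])

```text
clock: 19.55
tcp_pos: [0.6196, 0.177, 0.1978]
orientation: [1.717, 2.63, 0.0]
contact_force: [-1.0, 1.2, -0.9]
grip_width: 0.0601
gripper_force: 0.0
```

Request:
step_arm(moves=[[0,0,0,0,0,0.148,60],[0,0,0,0,0,0.296,60],[0,0,0,0,0,0.444,60],[0,0,0,0,0,0.564,60],[0,0,0,0,0,0.564,60],[0,0,0,0,0,0.564,60]])

```text
clock: 20.15
tcp_pos: [0.6184, 0.1793, 0.1976]
orientation: [2.368, 2.064, 0.0]
contact_force: [0.2, -0.3, 0.2]
grip_width: 0.0599
gripper_force: 0.0
```

```bash
python3 - <<'E'
from h import *
o=st();p=cloud(grab('wrist','w6'))
for b in [(.55,.665,.04,.23),(.45,.545,.03,.24)]:
  try: sq,u=spindle(p,b);yaw=np.arctan2(u[1],u[0])+np.pi;move([sq[0],sq[1],.1],yaw)
  except Exception as e: print(e)
blobs(p,.009,.06,(.43,.63,.25,.37),100)
E
```

```text
20.15 [0.6184 0.1793 0.1976] [2.368 2.064 0.   ] [-0.804  0.514  0.599  1.699 -0.329  1.031 -0.231] [ 0.2 -0.3  0.2] 0.059903503809258296
sq [615.7 186.9] nose [550.5  60.1] len 165.1 yaw -2.046 widths [27. 35. 36. 82. 78. 76. 74. 71.  5.  7.  6.]
shift [ 7.1 -3.8 97.6] turn [ 1.000e-04 -2.000e-04  3.377e-01]
sq [534.6 161.3] nose [542.7  56.9] len 127.2 yaw -1.493 widths [23. 21. 21. 11. 10.  7.  9.  8.]
shift [-29.3 -80.6  97.5] turn [ 2.000e-04 -2.000e-04 -2.154e-01]
16023 mean [527.3 306.2  31. ] rect [531.  313.4] [172.7  87. ] 1.8 zmax 43.0
```

View pics/w6.png

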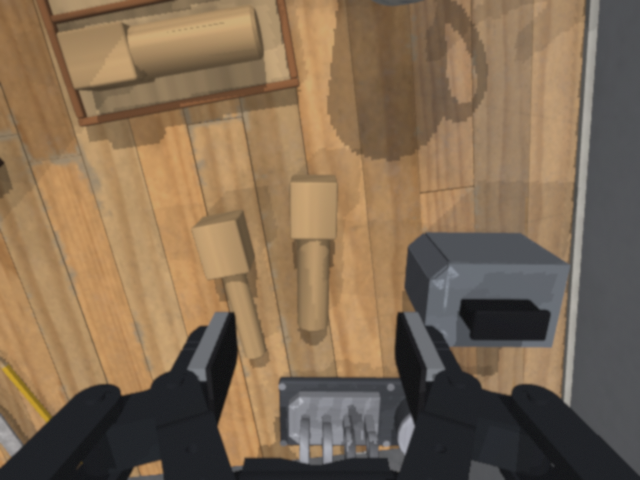

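```bash
python3 - <<'E'
from h import *
p=cloud(load('w6'))
for b in [(.575,.648,.06,.23),(.49,.572,.045,.24)]:
  sq,u=spindle(p,b);yaw=np.arctan2(u[1],u[0])+np.pi;move([sq[0],sq[1],.1],yaw)
E
```

```text
sq [616.6 182.8] nose [600.9  78.8] len 127.7 yaw -1.72 widths [34. 34. 34. 26. 25. 26. 26. 26.]
shift [ 3.2 -2.4 97.6] turn [ 0.0001 -0.0002  0.0122]
sq [541.1 161.6] nose [547.1  56.3] len 128.0 yaw -1.513 widths [35. 35. 34. 18. 18. 16. 18. 18.]
shift [-28.1 -74.3  97.5] turn [ 0.0002 -0.0002 -0.1949]
```

Request:
step_arm(moves=[[3.5,-2.5,50,0,0,0.012,55],[3.5,-2.5,98,0,0,0.012,55],[3.5,-2.5,98,0,0,0.012,55],[3.5,-2.5,145,0,0,0.012,55],[3.5,-2.5,187,0,0,0.012,55],[3.5,-2.5,187,0,0,0.012,55],[3.5,-2.5,187,0,0,0.012,55]])

```text
clock: 20.9
tcp_pos: [0.6177, 0.1828, 0.0124]
orientation: [2.383, 2.046, 0.002]
contact_force: [-0.1, 0.3, 1.6]
grip_width: 0.0549
gripper_force: 0.0
```

```bash
python3 - <<'E'
from h import *
o=st()
move([.6166,.1823,.010],np.pi-1.72)
E
```

```text
20.9 [0.6177 0.1828 0.0124] [2.383e+00 2.046e+00 2.000e-03] [-0.713  0.742  0.465  1.799 -0.481  0.714 -0.135] [-0.1  0.3  1.6] 0.054930320484518735
shift [-0.6 -1.   2.4] turn [ 0.0011 -0.0004 -0.003 ]
```

Close and lift.

Request:
step_arm(moves=[[0,0,1,0,0,0,30],[0,0,1,0,0,0,30],[0,0,1,0,0,0,30],[0,0,1,0,0,0,30],[0,0,1,0,0,0,30]], grip_force=70)

```text
clock: 21.4
tcp_pos: [0.6191, 0.1835, 0.0129]
orientation: [2.383, 2.044, 0.008]
contact_force: [-0.5, -0.2, 7.1]
grip_width: 0.0347
gripper_force: 71.0
```

Request:
step_arm(moves=[[0,0,-20,0,0,0,30],[0,0,-50,0,0,0,30],[0,0,-90,0,0,0,30],[0,0,-110,0,0,0,30],[0,0,-110,0,0,0,30]])

```text
clock: 21.9
tcp_pos: [0.6194, 0.1835, 0.1247]
orientation: [2.382, 2.044, 0.013]
contact_force: [0.3, 0.4, -0.9]
grip_width: 0.0348
gripper_force: 70.1
```

```bash
python3 - <<'E'
from h import *
o=st()
a=G(-.15);move([a[0],a[1],.12],np.pi+GY)
E
```

```text
21.9 [0.6194 0.1835 0.1247] [2.382 2.044 0.013] [-0.78   0.596  0.56   1.756 -0.394  0.894 -0.202] [ 0.3  0.4 -0.9] 0.034839554429788304
shift [-214.2 -161.4    2.5] turn [ 0.0093  0.0021 -1.5754]
```

Request:
step_arm(moves=[[-10,-10,0,0,0,-0.147,30],[-35,-30,0,0,0,-0.294,30],[-65,-50,0,0,0,-0.441,30],[-95,-72,0,0,0,-0.588,30],[-125,-95,0,0,0,-0.735,30],[-155,-118,0,0,0,-0.882,30],[-185,-140,0,0,0,-1.029,30],[-214,-161,2,0,0,-1.176,30]])

```text
clock: 22.7
tcp_pos: [0.4234, -0.0051, 0.1175]
orientation: [0.84, 3.027, 0.0]
contact_force: [0.1, -0.2, -1.4]
grip_width: 0.0347
gripper_force: 70.1
```

Request:
step_arm(moves=[[0,0,0,0,0,-0.147,30],[0,0,0,0,0,-0.294,30],[0,0,0,0,0,-0.4,30],[0,0,0,0,0,-0.4,30],[0,0,0,0,0,-0.4,30]])

```text
clock: 23.2
tcp_pos: [0.4247, -0.0042, 0.1174]
orientation: [-0.236, -3.133, -0.0]
contact_force: [-0.2, -0.5, -1.6]
grip_width: 0.035
gripper_force: 70.2
```

```bash
python3 - <<'E'
from h import *
o=st();heldsc(o)
a=G(-.147);move([a[0],a[1],.0449],np.pi+GY); print(inG(o['tcp_pos']))
E
```

```text
23.2 [ 0.4247 -0.0042  0.1174] [-0.236 -3.133 -0.   ] [-0.361  0.236  0.254  2.249 -0.095  0.667  1.382] [-0.2 -0.5 -1.6] 0.03498696995380747
scene 806 nose x [-105.2 -102.6]
-95 62 y [-15.6   5.4] z [-21.   -0.4]
-80 63 y [-16.   6.] z [-21.3   0.8]
-65 55 y [-16.7  -1.3] z [-20.5  -0.7]
-50 34 y [-16.4 -10.3] z [-17.7   1.3]
-35 19 y [-16.2 -12.9] z [-12.    0.2]
side 1500 nose x [-107.4 -104.9]
-95 120 y [-13.5   0.8] z [-20.4   1.9]
-80 123 y [-13.4   4.1] z [-20.4   2.7]
-65 136 y [-13.2   3.9] z [-20.    3.7]
-50 119 y [-13.3   2.8] z [-20.2   3.8]
-35 133 y [-13.2   2.7] z [-20.2   4.3]
shift [-5.5  0.8 72.4] turn [-0.0001 -0.0001 -0.0013]
[-152.6   -0.9]
```

Request:
step_arm(moves=[[-5,0.8,40,0,0,0,30],[-5,0.8,72,0,0,0,30],[-5,0.8,72,0,0,0,30],[-5,0.8,72,0,0,0,30]])

```text
clock: 23.7
tcp_pos: [0.4296, -0.0042, 0.0455]
orientation: [-0.232, -3.131, 0.001]
contact_force: [-0.3, -0.4, -1.2]
grip_width: 0.0349
gripper_force: 70.2
```

```bash
python3 - <<'E'
from h import *
o=st()
a=G(-.1);move([a[0],a[1],.0449],np.pi+GY); print(inG(o['tcp_pos']))
E
```

```text
23.7 [ 0.4296 -0.0042  0.0455] [-2.320e-01 -3.131e+00  1.000e-03] [-0.314  0.391  0.211  2.279 -0.171  0.487  1.455] [-0.3 -0.4 -1.2] 0.034906238027032646
shift [-47.7   0.2   0.5] turn [-0.0008 -0.0016 -0.0002]
[-147.7   -0.2]
```

Request:
step_arm(moves=[[-20,0.2,0.5,0,0,0,30],[-35,0.2,0.5,0,0,0,30],[-48,0.2,0.5,0,0,0,30],[-55,0.2,0.5,0,0,0,30],[-60,0.2,0.5,0,0,0,30],[-65,0.2,0.5,0,0,0,30],[-70,0.2,0.5,0,0,0,30],[-70,0.2,0.5,0,0,0,30]])

```text
clock: 24.5
tcp_pos: [0.4997, -0.0142, 0.0449]
orientation: [0.231, 3.133, -0.0]
contact_force: [-0.3, -0.5, -0.9]
grip_width: 0.0346
gripper_force: 70.2
```

Request:
step_arm(moves=[[-4,0,0,0,0,0,30],[-7,0,0,0,0,0,30],[-9,0,0,0,0,0,30],[-11,0,0,0,0,0,30],[-12,0,0,0,0,0,30],[-13,0,0,0,0,0,30],[-13,0,0,0,0,0,30]])

```text
clock: 25.2
tcp_pos: [0.5097, -0.0157, 0.0443]
orientation: [-0.23, -3.128, -0.0]
contact_force: [-7.4, 2.4, 1.6]
grip_width: 0.0348
gripper_force: 70.7
```

```bash
python3 - <<'E'
from h import *
o=st()
print(inG(o['tcp_pos']))
E
```

```text
25.2 [ 0.5097 -0.0157  0.0443] [-0.23  -3.128 -0.   ] [-0.259  0.489  0.209  2.097 -0.181  0.577  1.502] [-7.4  2.4  1.6] 0.03477767253988879
[-66.8   0.3]
```

Request:
step_arm(moves=[[-1,0,0,0,0,0,30],[-1,0,0,0,0,0,30],[15,0,0,0,0,0,30],[45,0,0,0,0,0,30],[80,0,0,0,0,0,30],[88,0,-5,0,0,0,30],[88,0,-50,0,0,0,30],[88,0,-90,0,0,0,30]])

```text
clock: 26.0
tcp_pos: [0.4248, -0.0033, 0.136]
orientation: [-0.231, -3.132, 0.001]
contact_force: [2.0, 0.6, -0.5]
grip_width: 0.0343
gripper_force: 70.3
```

```bash
python3 - <<'E'
from h import *
o=st()
move([.486,.377,.10],np.pi+.033)
E
```

```text
26.0 [ 0.4248 -0.0033  0.136 ] [-2.310e-01 -3.132e+00  1.000e-03] [-0.389  0.201  0.28   2.234 -0.083  0.716  1.372] [ 2.   0.6 -0.5] 0.03428739026074723
shift [ -4.8 385.2  35.6] turn [-0.0008 -0.0008 -0.1803]
```

Request:
step_arm(moves=[[-1,45,0,0,0,-0.06,30],[-2,95,0,0,0,-0.12,30],[-3,144,0,0,0,-0.18,30],[-4,193,0,0,0,-0.18,30],[-5,242,0,0,0,-0.18,30],[-5,291,0,0,0,-0.18,30],[-5,340,0,0,0,-0.18,30],[-5,385,20,0,0,-0.18,30]])

```text
clock: 26.8
tcp_pos: [0.4888, 0.3813, 0.1175]
orientation: [-0.052, 3.136, 0.008]
contact_force: [1.1, 0.2, -1.0]
grip_width: 0.0344
gripper_force: 70.5
```

Request:
step_arm(moves=[[0,0,15,0,0,0,30],[0,0,40,0,0,0,30],[0,0,80,0,0,0,30],[0,0,80,0,0,0,30],[0,0,80,0,0,0,30]])

```text
clock: 27.3
tcp_pos: [0.4865, 0.3763, 0.0349]
orientation: [0.051, -3.14, 0.002]
contact_force: [0.3, -0.6, -1.5]
grip_width: 0.0349
gripper_force: 70.4
```

```bash
python3 - <<'E'
from h import *
o=st()
move([.486,.377,.0205],np.pi+.033)
E
```

```text
27.3 [0.4865 0.3763 0.0349] [ 5.10e-02 -3.14e+00  2.00e-03] [-0.831  0.621  0.095  1.845 -0.088  0.681  0.918] [ 0.3 -0.6 -1.5] 0.034861402115547654
shift [ 0.5  0.7 14.4] turn [-0.0012 -0.0008 -0.0008]
```

Request:
step_arm(moves=[[0,0,15,0,0,0,30],[0,0,15,0,0,0,30],[0,0,15,0,0,0,50],[0,0,15,0,0,0,50],[0,0,10,0,0,0,50],[0,0,-40,0,0,0,50],[0,0,-90,0,0,0,50],[0,0,-140,0,0,0,60]])

```text
clock: 28.1
tcp_pos: [0.4864, 0.3768, 0.1773]
orientation: [-0.051, 3.141, 0.0]
contact_force: [0.9, 0.1, 0.4]
grip_width: 0.06
gripper_force: 0.0
```

```bash
python3 - <<'E'
from h import *
o=st()
move([.55,.16,.2],1.63)
E
```

```text
28.1 [0.4864 0.3768 0.1773] [-0.051  3.141  0.   ] [-0.855  0.434  0.125  1.764 -0.065  0.947  0.899] [0.9 0.1 0.4] 0.06000564224093509
shift [ -56.5 -218.8  -22.7] turn [3.0000e-04 1.0000e-04 1.5442e+00]
```

Request:
step_arm(moves=[[-7,-30,-10,0,0,0.147,60],[-14,-60,-23,0,0,0.294,60],[-22,-90,-23,0,0,0.441,60],[-30,-120,-23,0,0,0.588,60],[-38,-150,-23,0,0,0.735,60],[-46,-180,-23,0,0,0.882,60],[-56,-219,-23,0,0,1.029,60],[-56,-219,-23,0,0,1.176,60]])

```text
clock: 28.9
tcp_pos: [0.5513, 0.153, 0.1993]
orientation: [1.718, 2.627, -0.0]
contact_force: [-0.6, -0.3, 0.5]
grip_width: 0.0597
gripper_force: 0.0
```

Request:
step_arm(moves=[[0,0,0,0,0,0.147,60],[0,0,0,0,0,0.294,60],[0,0,0,0,0,0.368,60],[0,0,0,0,0,0.368,60],[0,0,0,0,0,0.368,60]])

```text
clock: 29.4
tcp_pos: [0.5496, 0.1601, 0.1983]
orientation: [2.152, 2.289, 0.001]
contact_force: [0.4, -0.2, 0.4]
grip_width: 0.0597
gripper_force: 0.0
```

```bash
python3 - <<'E'
from h import *
o=st();p=cloud(grab('wrist','w7'))
sq,u=spindle(p,(.46,.62,.045,.24));yaw=np.arctan2(u[1],u[0])+np.pi;move([sq[0],sq[1],.012],yaw)
E
```

```text
29.4 [0.5496 0.1601 0.1983] [2.152e+00 2.289e+00 1.000e-03] [-0.805  0.375  0.527  1.868 -0.228  0.958 -0.114] [ 0.4 -0.2  0.4] 0.05965186849470068
sq [540.1 161.3] nose [546.   56.4] len 127.6 yaw -1.514 widths [34. 34. 35. 19. 19. 19. 20. 19.]
shift [  1.7  -9.6 186.3] turn [ 0.0005 -0.0004  0.0051]
```

View pics/w7.png

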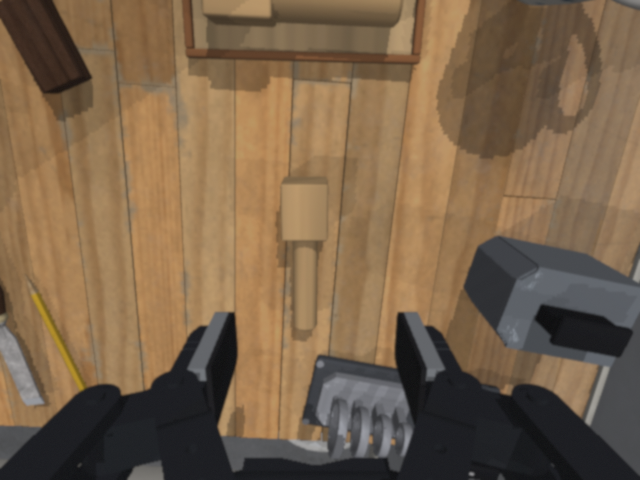

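Request:
step_arm(moves=[[2,-9.5,50,0,0,0.005,55],[2,-9.5,98,0,0,0.005,55],[2,-9.5,145,0,0,0.005,55],[2,-9.5,187,0,0,0.005,55],[2,-9.5,187,0,0,0.005,55],[2,-9.5,187,0,0,0.005,55]])

```text
clock: 30.05
tcp_pos: [0.5402, 0.1611, 0.0114]
orientation: [-2.16, -2.281, 0.001]
contact_force: [0.8, 0.0, 1.1]
grip_width: 0.0551
gripper_force: 0.0
```

Request:
step_arm(moves=[[0,0,0,0,0,0,30],[0,0,0,0,0,0,30],[0,0,0,0,0,0,30],[0,0,0,0,0,0,30],[0,0,0,0,0,0,30],[0,0,0,0,0,0,30]], grip_force=70)

```text
clock: 30.65
tcp_pos: [0.5421, 0.162, 0.0137]
orientation: [2.159, 2.28, 0.007]
contact_force: [-0.3, -1.0, 7.7]
grip_width: 0.0346
gripper_force: 70.9
```

Request:
step_arm(moves=[[0,0,-20,0,0,0,30],[0,0,-50,0,0,0,30],[0,0,-90,0,0,0,30],[0,0,-110,0,0,0,30],[0,0,-110,0,0,0,30]])

```text
clock: 31.15
tcp_pos: [0.5426, 0.1623, 0.1255]
orientation: [2.158, 2.279, 0.013]
contact_force: [0.3, 0.1, -1.7]
grip_width: 0.0344
gripper_force: 70.2
```

```bash
python3 - <<'E'
from h import *
o=st()
a=G(-.15);move([a[0],a[1],.12],np.pi+GY)
E
```

```text
31.15 [0.5426 0.1623 0.1255] [2.158 2.279 0.013] [-0.783  0.459  0.494  1.947 -0.3    0.799 -0.068] [ 0.3  0.1 -1.7] 0.03440121358289269
shift [-159.4 -124.2    3.9] turn [ 0.0088  0.0021 -1.3682]
```

Request:
step_arm(moves=[[-15,-10,0,0,0,-0.147,30],[-35,-25,0,0,0,-0.294,30],[-55,-42,0,0,0,-0.441,30],[-75,-58,0,0,0,-0.588,30],[-96,-75,0,0,0,-0.735,30],[-118,-92,0,0,0,-0.882,30],[-140,-109,0,0,0,-1.029,30],[-159,-124,2,0,0,-1.176,30]])

```text
clock: 31.95
tcp_pos: [0.4237, -0.0052, 0.119]
orientation: [0.523, 3.097, 0.0]
contact_force: [0.5, -0.7, -1.3]
grip_width: 0.0346
gripper_force: 70.2
```

Request:
step_arm(moves=[[0,0,0,0,0,-0.147,30],[0,0,0,0,0,-0.192,30],[0,0,0,0,0,-0.192,30],[0,0,0,0,0,-0.192,30]])

```text
clock: 32.35
tcp_pos: [0.4247, -0.0041, 0.1189]
orientation: [0.235, 3.133, 0.0]
contact_force: [-0.1, 0.4, -0.5]
grip_width: 0.0347
gripper_force: 70.2
```

```bash
python3 - <<'E'
from h import *
o=st();heldsc(o)
a=G(-.145);move([a[0],a[1],.0457],np.pi+GY); print(inG(o['tcp_pos']))
E
```

```text
32.35 [ 0.4247 -0.0041  0.1189] [0.235 3.133 0.   ] [-0.345  0.232  0.236  2.247 -0.087  0.671  1.374] [-0.1  0.4 -0.5] 0.034729908926933256
scene 720 nose x [-105.1 -101.9]
-95 48 y [-12.6   2.1] z [-16.1   0.2]
-80 45 y [-13.2   2. ] z [-16.    0.2]
-65 43 y [-12.7   0.4] z [-15.6  -0.9]
-50 23 y [-14.3  -7.9] z [-12.9  -0.3]
-35 13 y [-12.8 -10.1] z [-10.1  -1.1]
side 1275 nose x [-107.  -104.3]
-95 92 y [-10.3   4.7] z [-15.7   2.1]
-80 93 y [-10.    4.5] z [-15.4   3.1]
-65 102 y [-10.5   1.1] z [-16.    3.3]
-50 84 y [-10.    1.9] z [-15.8  -0. ]
-35 92 y [-9.8  2.3] z [-15.8   0.9]
shift [-7.5  0.7 73.2] turn [-0.    -0.    -0.001]
[-152.5   -0.8]
```

Request:
step_arm(moves=[[-5,0.7,40,0,0,0,30],[-5,0.7,73,0,0,0,30],[-5,0.7,73,0,0,0,30],[-5,0.7,73,0,0,0,30],[-25,0.7,73,0,0,0,30],[-25,0.7,73,0,0,0,30]])

```text
clock: 33.05
tcp_pos: [0.4536, -0.0071, 0.0481]
orientation: [0.233, 3.127, 0.001]
contact_force: [-0.3, 0.7, 0.2]
grip_width: 0.035
gripper_force: 70.3
```

```bash
python3 - <<'E'
from h import *
o=st()
a=G(-.1);move([a[0],a[1],.0457],np.pi+GY); print(inG(o['tcp_pos']))
E
```

```text
33.05 [ 0.4536 -0.0071  0.0481] [2.330e-01 3.127e+00 1.000e-03] [-0.287  0.41   0.196  2.229 -0.16   0.508  1.455] [-0.3  0.7  0.2] 0.03496716960219377
shift [-23.5  -0.5   2.5] turn [ 0.0013  0.0062 -0.0008]
[-123.5    0.5]
```

Request:
step_arm(moves=[[0,0,0,0,0,0,30],[0,0,0,0,0,0,30],[0,0,0,0,0,0,30]])

```text
clock: 33.35
tcp_pos: [0.4491, -0.007, 0.0463]
orientation: [0.232, 3.133, 0.0]
contact_force: [-0.4, -0.2, -0.7]
grip_width: 0.0346
gripper_force: 70.3
```

```bash
python3 - <<'E'
from h import *
o=st()
a=G(-.1);move([a[0],a[1],.0457],np.pi+GY); print(inG(o['tcp_pos']))
E
```

```text
33.35 [ 0.4491 -0.007   0.0463] [0.232 3.133 0.   ] [-0.287  0.411  0.195  2.235 -0.16   0.508  1.456] [-0.4 -0.2 -0.7] 0.034642729635312716
shift [-27.9   0.1   0.6] turn [ 0.0002  0.     -0.0001]
[-1.279e+02 -1.000e-01]
```

Request:
step_arm(moves=[[-20,0.1,0.6,0,0,0,30],[-35,0.1,0.6,0,0,0,30],[-45,0.1,0.6,0,0,0,30],[-52,0.1,0.6,0,0,0,30],[-57,0.1,0.6,0,0,0,30],[-62,0.1,0.6,0,0,0,30],[-67,0.1,0.6,0,0,0,30],[-70,0.1,0.6,0,0,0,30]])

```text
clock: 34.15
tcp_pos: [0.5192, -0.0174, 0.0453]
orientation: [-0.233, -3.133, 0.0]
contact_force: [-0.3, -1.0, -1.5]
grip_width: 0.0347
gripper_force: 70.3
```

Request:
step_arm(moves=[[-3,0,0,0,0,0,30],[-6,0,0,0,0,0,30],[-8,0,0,0,0,0,30],[-10,0,0,0,0,0,30],[-11,0,0,0,0,0,30],[-12,0,0,0,0,0,30],[-12,0,0,0,0,0,30]])

```text
clock: 34.85
tcp_pos: [0.5295, -0.019, 0.0449]
orientation: [-0.232, -3.13, 0.0]
contact_force: [-4.9, 1.4, 1.3]
grip_width: 0.035
gripper_force: 70.7
```

```bash
python3 - <<'E'
from h import *
o=st()
print(inG(o['tcp_pos']))
E
```

```text
34.85 [ 0.5295 -0.019   0.0449] [-0.232 -3.13   0.   ] [-0.237  0.509  0.195  2.051 -0.169  0.598  1.497] [-4.9  1.4  1.3] 0.03498302498144845
[-46.7  -0.1]
```

Request:
step_arm(moves=[[-2,0,0,0,0,0,30],[-2,0,0,0,0,0,30],[15,0,0,0,0,0,30],[45,0,0,0,0,0,30],[80,0,0,0,0,0,30],[105,0,-5,0,0,0,30],[105,0,-50,0,0,0,30],[105,0,-90,0,0,0,30]])

```text
clock: 35.65
tcp_pos: [0.4262, -0.0038, 0.1362]
orientation: [-0.232, -3.132, 0.001]
contact_force: [1.4, 0.6, -0.4]
grip_width: 0.0347
gripper_force: 70.4
```

```bash
python3 - <<'E'
from h import *
o=st()
move([.484,.446,.10],np.pi+.033)
E
```

```text
35.65 [ 0.4262 -0.0038  0.1362] [-2.320e-01 -3.132e+00  1.000e-03] [-0.368  0.203  0.259  2.23  -0.078  0.718  1.367] [ 1.4  0.6 -0.4] 0.034665572586607095
shift [  9.2 453.4  35.9] turn [-0.0006 -0.0007 -0.1811]
```

Request:
step_arm(moves=[[1,50,0,0,0,-0.06,30],[2,100,0,0,0,-0.12,30],[3,150,0,0,0,-0.181,30],[4,200,0,0,0,-0.181,30],[5,250,0,0,0,-0.181,30],[6,300,0,0,0,-0.181,30],[7,350,0,0,0,-0.181,30],[8,400,0,0,0,-0.181,30]])

```text
clock: 36.45
tcp_pos: [0.4787, 0.3955, 0.1355]
orientation: [-0.051, 3.14, 0.002]
contact_force: [0.2, -0.7, -1.2]
grip_width: 0.0348
gripper_force: 70.6
```

```bash
python3 - <<'E'
from h import *
o=st()
move([.484,.446,.10],np.pi+.033)
E
```

```text
36.45 [0.4787 0.3955 0.1355] [-5.10e-02  3.14e+00  2.00e-03] [-0.858  0.49   0.089  1.782 -0.054  0.87   0.859] [ 0.2 -0.7 -1.2] 0.0348066837614314
shift [-6.9 50.3 35.6] turn [ 0.001   0.0016 -0.0003]
```

Request:
step_arm(moves=[[-7,50,0,0,0,0,30],[-7,50,35,0,0,0,30],[-7,50,80,0,0,0,30],[-7,50,105,0,0,0,30],[-7,50,105,0,0,0,30],[-7,50,105,0,0,0,30]])

```text
clock: 37.05
tcp_pos: [0.4841, 0.4436, 0.0307]
orientation: [-0.051, 3.14, 0.001]
contact_force: [0.3, 0.0, -0.3]
grip_width: 0.0346
gripper_force: 70.4
```

```bash
python3 - <<'E'
from h import *
o=st()
move([.484,.446,.021],np.pi+.033)
E
```

```text
37.05 [0.4841 0.4436 0.0307] [-5.10e-02  3.14e+00  1.00e-03] [-0.887  0.676  0.071  1.741 -0.066  0.725  0.821] [ 0.3  0.  -0.3] 0.03459805557973546
shift [0.  2.4 9.7] turn [ 0.0004  0.0008 -0.0005]
```

Request:
step_arm(moves=[[0,2,10,0,0,0,30],[0,2,10,0,0,0,30],[0,2,10,0,0,0,50],[0,2,10,0,0,0,50],[0,2,5,0,0,0,50],[0,2,-40,0,0,0,50],[0,2,-90,0,0,0,50],[0,2,-140,0,0,0,60]])

```text
clock: 37.85
tcp_pos: [0.4833, 0.445, 0.1725]
orientation: [0.051, -3.141, 0.0]
contact_force: [0.7, 1.2, -0.9]
grip_width: 0.0598
gripper_force: 0.0
```

```bash
python3 - <<'E'
from h import *
o=st()
move([.63,.22,.30],np.pi+GY)
E
```

```text
37.85 [0.4833 0.445  0.1725] [ 0.051 -3.141  0.   ] [-0.906  0.503  0.093  1.662 -0.054  0.979  0.809] [ 0.7  1.2 -0.9] 0.059774589164078816
shift [-139.3 -229.7 -127.5] turn [-1.000e-04 -0.000e+00  1.806e-01]
```

Request:
step_arm(moves=[[-139,-230,-127,0,0,0.18,50],[-139,-230,-127,0,0,0.18,50],[-139,-230,-127,0,0,0.18,50],[-139,-230,-127,0,0,0.18,50],[-139,-230,-127,0,0,0.18,50],[-139,-230,-127,0,0,0.18,50],[-139,-230,-127,0,0,0.18,50],[-139,-230,-127,0,0,0.18,50]])

```text
clock: 38.65
tcp_pos: [0.6307, 0.2184, 0.2986]
orientation: [0.236, 3.131, 0.001]
contact_force: [0.8, 0.4, -1.0]
grip_width: 0.0501
gripper_force: 0.0
```

```bash
python3 - <<'E'
from h import *
o=st();p=cloud(grab('wrist','w8'))
blobs(p,.066,.0815,(.66,.82,.03,.2))
blobs(p,.09,.107,(.66,.82,.03,.2))
for y in [(.275,.343),(.346,.41),(.413,.48)]: 
  try: spindle(np.where((p[...,2:]>.016),p,np.nan),(.44,.615,*y))
  except Exception as e: print(e)
E
```

```text
38.65 [0.6307 0.2184 0.2986] [2.360e-01 3.131e+00 1.000e-03] [-0.581  0.418  0.218  1.508 -0.093  1.225  1.071] [ 0.8  0.4 -1. ] 0.05009782104789341
3089 mean [717.3 107.2  74.7] rect [736.6 105.1] [66.5 97.3] 81.4 zmax 77.0
504 mean [718.7 107.5 101.8] rect [723.2 107.1] [22.2 25.1] 81.2 zmax 104.5
sq [574.1 309.7] nose [475.  305.8] len 121.7 yaw -3.102 widths [12. 35. 35. 32. 31. 33. 31. 32.]
sq [505.7 373.9] nose [593.4 378.1] len 110.3 yaw 0.047 widths [13. 35. 26. 24. 25. 25. 26.]
sq [515. 443.] nose [590.6 447.1] len 98.2 yaw 0.054 widths [11. 17. 18. 18. 19. 17.]
```

View pics/w8.png

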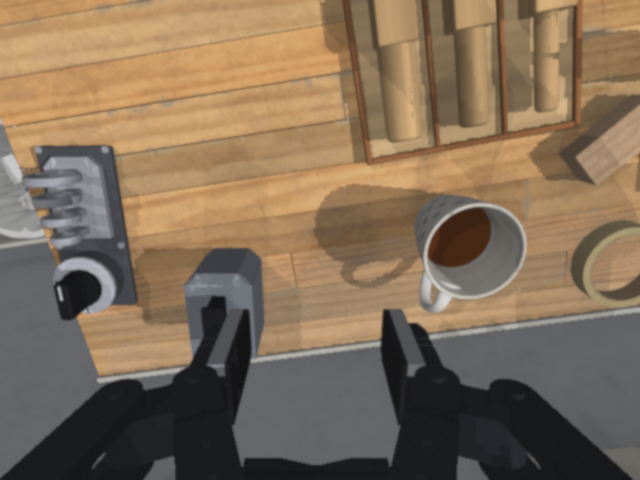

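```bash
python3 - <<'E'
from h import *
move([.7375,.105,.15],np.pi+GY)
E
```

```text
shift [-123.7  -98.3  147.5] turn [ 0.0009 -0.0001  0.0005]
```

Request:
step_arm(moves=[[-124,-98,60,0,0,0,50],[-124,-98,100,0,0,0,50],[-124,-98,147,0,0,0,50],[-124,-98,147,0,0,0,50],[-124,-98,147,0,0,0,50],[-124,-98,147,0,0,0,50],[-124,-98,147,0,0,0,50]])

```text
clock: 39.4
tcp_pos: [0.738, 0.1073, 0.1513]
orientation: [0.228, 3.133, 0.002]
contact_force: [-0.3, 0.8, 0.5]
grip_width: 0.0497
gripper_force: 0.0
```

```bash
python3 - <<'E'
from h import *
st();move([.7375,.105,.078],np.pi+GY)
E
```

```text
39.4 [0.738  0.1073 0.1513] [2.280e-01 3.133e+00 2.000e-03] [-0.363  0.671  0.217  1.442 -0.157  1.044  1.313] [-0.3  0.8  0.5] 0.04969562575077558
shift [ 0.2 -2.5 73.3] turn [0.0016 0.0001 0.0028]
```

Request:
step_arm(moves=[[0,0,40,0,0,0,50],[0,-1,71,0,0,0,50],[0,-1,71,0,0,0,50],[0,-1,71,0,0,0,10],[0,-1,71,0,0,0,10],[0,-1,71,0,0,0,10],[0,-1,71,0,0,0,10],[0,-1,71,0,0,0,10]], grip_force=70)

```text
clock: 40.2
tcp_pos: [0.74, 0.1054, 0.0831]
orientation: [0.229, 3.128, 0.004]
contact_force: [-1.9, 2.9, 7.3]
grip_width: 0.02
gripper_force: 68.2
```

Request:
step_arm(moves=[[0,0,-40,0,0,0,10],[0,0,-85,0,0,0,10],[0,0,-105,0,0,0,10],[0,0,-105,0,0,0,10],[0,0,-105,0,0,0,10]])

```text
clock: 40.7
tcp_pos: [0.7379, 0.1039, 0.1848]
orientation: [0.231, 3.132, 0.001]
contact_force: [0.3, 0.5, -1.4]
grip_width: 0.0199
gripper_force: 68.9
```

```bash
python3 - <<'E'
from h import *
st();move([.6069,-.0306,.18],np.pi+GY)
E
```

```text
40.7 [0.7379 0.1039 0.1848] [2.310e-01 3.132e+00 1.000e-03] [-0.365  0.641  0.227  1.417 -0.151  1.1    1.31 ] [ 0.3  0.5 -1.4] 0.01993920283823582
shift [ 109.9 -152.2    4.7] turn [0.0004 0.0008 0.0007]
```

Request:
step_arm(moves=[[27,-38,0,0,0,0,10],[54,-76,0,0,0,0,10],[81,-114,0,0,0,0,10],[108,-152,0,0,0,0,10],[108,-152,0,0,0,0,10],[108,-152,0,0,0,0,10],[108,-152,0,0,0,0,10]])

```text
clock: 41.4
tcp_pos: [0.6089, -0.0294, 0.1834]
orientation: [-0.229, -3.132, -0.001]
contact_force: [-0.6, 0.1, -2.9]
grip_width: 0.02
gripper_force: 69.0
```

```bash
cat >> h.py <<'E'
def cover(p,zt):
    q=p.reshape(-1,3);q=q[abs(q[:,2]-zt)<.006];d=(q[:,:2]-O)
    x=d@gx*1000;y=d@gy*1000
    m=(x>-40)&(x<100)&(abs(y)<50);x=x[m];y=y[m]
    print(len(x),'x',np.round(np.percentile(x,[.5,2,98,99.5]),1),'y',np.round(np.percentile(y,[.5,99.5]),1))
    for lo,hi in [(0,10),(10,20),(20,30)]:
        k=(x>lo)&(x<hi)
        if k.sum()>20: print(lo,'y',np.round(np.percentile(y[k],[1,99]),1))
    k=abs(y)<20;print('front x',np.round(np.percentile(x[k],[.3,1]),1))
E
python3 - <<'E'
from h import *
o=st();print(inG(o['tcp_pos']));z=o['tcp_pos'][2]
for n in ['wrist','scene','side']:
    print(n);cover(cloud(grab(n,'c_'+n)),z-.0057+.0008)
print('ref in place');cover(cloud(load('w1')),.085);cover(cloud(load('scene')),.085);cover(cloud(load('side')),.085)
E
```

```text
41.4 [ 0.6089 -0.0294  0.1834] [-2.290e-01 -3.132e+00 -1.000e-03] [-0.239  0.425  0.244  1.778 -0.123  0.955  1.48 ] [-0.6  0.1 -2.9] 0.019988536750561
[33.4  1.3]
wrist
17387 x [-18.  -17.4  42.7  53.8] y [-32.1  33.4]
0 y [-31.8  33. ]
10 y [-31.9  33.1]
20 y [-31.9  33.2]
front x [-18.1 -18. ]
scene
588 x [-18.4 -17.4  76.3  78.6] y [-34.   32.4]
0 y [-33.8  32.3]
10 y [-33.6  30.7]
20 y [-33.7  33.1]
front x [-19.  -18.2]
side
919 x [-16.8 -15.3  77.4  78.9] y [-31.7  36.5]
0 y [-30.5  36.4]
10 y [-31.6  -2.1]
20 y [-31.9  -1.5]
front x [-17.1 -16.8]
ref in place
4877 x [-17.  -16.4  77.6  79. ] y [-32.6  33. ]
0 y [-32.6  32.8]
10 y [-32.3  32.9]
20 y [-32.4  32.9]
front x [-17.1 -17. ]Traceback (most recent call last):
  File "<stdin>", line 5, in <module>
  File "h.py", line 90, in cover
    print(len(x),'x',np.round(np.percentile(x,[.5,2,98,99.5]),1),'y',np.round(np.percentile(y,[.5,99.5]),1))
                              ~~~~~~~~~~~~~^^^^^^^^^^^^^^^^^^
    return _quantile_unchecked(
        a, q, axis, out, overwrite_input, method, keepdims, weights)
    return _ureduce(a,
                    func=_quantile_ureduce_func,
    ...<5 lines>...
                    overwrite_input=overwrite_input,
                    method=method)
    r = func(a, **kwargs)
    result = _quantile(arr,
                       quantiles=q,
    ...<2 lines>...
                       out=out,
                       weights=wgt)
    slices_having_nans = np.isnan(arr[-1, ...])
                                  ~~~^^^^^^^^^
IndexError: index -1 is out of bounds for axis 0 with size 0
```

Request:
step_arm(moves=[[-1,-0.4,0,0,0,0,10],[-1,-0.4,20,0,0,0,10],[-1,-0.4,40,0,0,0,10],[-1,-0.4,60,0,0,0,10],[-1,-0.4,72,0,0,0,10],[-1,-0.4,74,0,0,0,10],[-1,-0.4,74,0,0,0,10]])

```text
clock: 42.25
tcp_pos: [0.6101, -0.0312, 0.1103]
orientation: [-0.231, -3.133, 0.0]
contact_force: [0.1, 0.0, -1.8]
grip_width: 0.0203
gripper_force: 69.0
```

```bash
python3 - <<'E'
from h import *
o=st();print(inG(o['tcp_pos']))
E
```

```text
42.25 [ 0.6101 -0.0312  0.1103] [-0.231 -3.133  0.   ] [-0.219  0.515  0.224  1.83  -0.151  0.813  1.505] [ 0.1  0.  -1.8] 0.02027898751608723
[34.8 -0.3]
```

Request:
step_arm(moves=[[0.4,1,0,0,0,0,10],[0.4,1,0,0,0,0,10],[0.4,1,5,0,0,0,10],[0.4,1,9,0,0,0,10],[0.4,1,9,0,0,0,10]])

```text
clock: 42.75
tcp_pos: [0.609, -0.0302, 0.1006]
orientation: [-0.231, -3.132, 0.0]
contact_force: [0.0, 0.3, -1.8]
grip_width: 0.0198
gripper_force: 69.0
```

```bash
python3 - <<'E'
from h import *
o=st();print(inG(o['tcp_pos']))
cover(cloud(grab('wrist')),o['tcp_pos'][2]-.0057+.0008)
E
```

```text
42.75 [ 0.609  -0.0302  0.1006] [-0.231 -3.132  0.   ] [-0.218  0.527  0.221  1.837 -0.155  0.795  1.506] [ 0.   0.3 -1.8] 0.019838040734421393
[33.6  0.6]
17387 x [-17.9 -17.3  42.9  54.2] y [-32.9  32.6]
0 y [-32.4  32.3]
10 y [-32.7  32.3]
20 y [-32.8  32.5]
front x [-18.  -17.9]
```

Request:
step_arm(moves=[[-0.6,0,0,0,0,0,10],[-0.6,0,3,0,0,0,10],[-0.6,0,5,0,0,0,10],[-0.6,0,7,0,0,0,10],[-0.6,0,9,0,0,0,10],[-0.6,0,10,0,0,0,10],[-0.6,0,10,0,0,0,10]])

```text
clock: 43.5
tcp_pos: [0.6101, -0.0299, 0.093]
orientation: [-0.231, -3.133, -0.002]
contact_force: [-7.0, 1.8, 15.0]
grip_width: 0.0199
gripper_force: 70.8
```

```bash
python3 - <<'E'
from h import *
o=st();print(inG(o['tcp_pos']))
E
```

```text
43.5 [ 0.6101 -0.0299  0.093 ] [-2.310e-01 -3.133e+00 -2.000e-03] [-0.215  0.538  0.217  1.839 -0.159  0.781  1.509] [-7.   1.8 15. ] 0.019904778612266374
[34.6  1. ]
```

Request:
step_arm(moves=[[0,0,-2,0,0,0,10],[0,0,-2,0,0,0,45],[0,0,-2,0,0,0,45],[0,0,-2,0,0,0,45],[0,0,-45,0,0,0,45],[0,0,-90,0,0,0,45],[0,0,-140,0,0,0,45],[0,0,-180,0,0,0,45]])

```text
clock: 44.3
tcp_pos: [0.6106, -0.0305, 0.2741]
orientation: [0.231, 3.131, 0.0]
contact_force: [1.0, -0.6, -0.2]
grip_width: 0.0448
gripper_force: 0.0
```

Request:
step_arm(moves=[[60,60,-30,0,0,0,45],[60,60,-30,0,0,0,45],[60,60,-30,0,0,0,45],[60,60,-30,0,0,0,45],[60,60,-30,0,0,0,45]])

```text
clock: 44.8
tcp_pos: [0.5597, 0.0368, 0.3008]
orientation: [-0.233, -3.133, 0.001]
contact_force: [0.1, -0.3, -0.3]
grip_width: 0.0448
gripper_force: 0.0
```

```bash
python3 - <<'E'
from h import *
o=st();p=cloud(grab('wrist','w9'));blobs(p,.078,.093,(.5,.68,-.12,.05));cover(p,.085);blobs(p,.066,.0775,(.66,.75,-.1,.03))
blobs(p,.105,.125,(.5,.68,-.12,.05))
E
```

```text
44.8 [0.5597 0.0368 0.3008] [-2.330e-01 -3.133e+00  1.000e-03] [-0.377  0.228  0.24   1.76  -0.058  1.161  1.302] [ 0.1 -0.3 -0.3] 0.04476831933108657
5309 mean [603.1 -28.2  85. ] rect [606.7 -30.5] [66.4 96.2] 81.5 zmax 86.7
5293 x [-16.4 -15.7  77.7  79. ] y [-32.7  33. ]
0 y [-32.2  33. ]
10 y [-32.4  33. ]
20 y [-32.6  32.9]
front x [-16.5 -16.4]
95 mean [681.  -37.1  73.2] rect [683.3 -36.2] [17.6  6.5] 22.2 zmax 76.9
64 mean [698.8 -38.6  75.3] rect [700.7 -39.5] [ 4.9 19.3] 81.5 zmax 77.2
1396 mean [605.2 -29.7 112.8] rect [606.4 -30.3] [22.3 50. ] 81.5 zmax 114.5
```

View pics/w9.png

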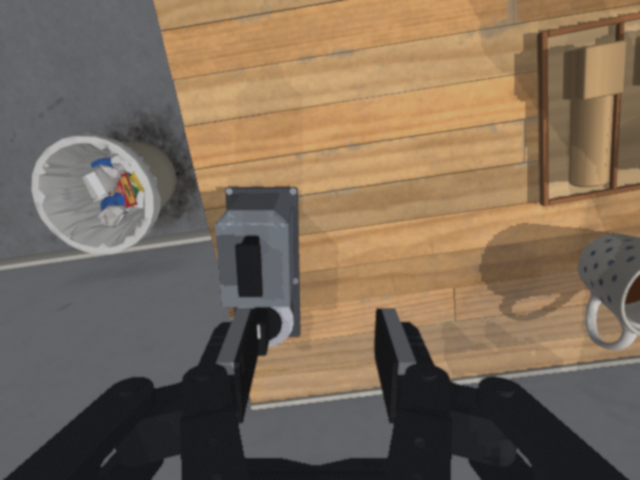

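```bash
python3 -c "
from bench import r
print(r.hand_in())"
```

```text
the job is handed in; nothing more can be done
None
```

I handed the job in at about 45 s of the 208 s allowed, and no verdict came back. By my last camera check and force readings, the knob is at its zero stop, each of the three spindles stopped at its ring and lies in its bay, and the cover is back fully down.

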